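Snap the safety cover onto a loaded centrifuge bucket

ROBOT

A 7-joint arm with a two-finger parallel gripper is mounted at the origin on the work surface. World frame = base frame: x ahead of the robot, y to its left, z up, the work surface at z = 0. Lengths are in m, angles in degrees, forces in N, time in s.
With the tool pointing down it reaches from about 0.425 to 0.825 m from the base axis. Payload 3.6 kg.
Tool frame: the origin (TCP) lies midway between the tips of the shut fingers; the grasp point (between the pads) lies 19 mm behind it; z points along the fingers, y is the line along which they close (so a half turn about z gives the same grasp; the last joint's range is limited). The gripper opens to 93 mm and grips with 3 to 60 N. Pads are 15 mm wide; open, the fingers measure 128 mm over their backs; the gripper's body (75 mm by 188 mm) begins 65 mm behind the grasp point.
Start: joints at [69.7, 35.231, -0.722, 81.555, 0.464, 63.22, -2.315], TCP at [0.209, -0.615, 0.219] pointing down, gripper open.
Joint ranges: [-178.69, 178.69], [-17.37, 117.87], [-77.05, 75.6], [15.02, 138.74], [-78.02, 258.01], [0.78, 113.62], [-162.83, 162.83]. Speed limits (degrees/s): [159.86, 159.86, 180, 180, 180, 180, 180].

INTERFACE

Orientations are given as a 3x3 rotation matrix whose columns are the frame's x, y, z axes.
In Python, from workcell import get_state, get_image, camera_info, finish_job gives the robot as it stands.
- The arm moves only by the tool carry_out, never from a script. Its argument "rows" is a list of rows, each an object of numbers: "ax", "ay", "az": the turn, a rotation vector about the tool's x, y, z in degrees; "dx", "dy", "dz": the shift along the tool's x, y, z in cm; "hand": the finger opening in cm, from 0 to 9.3. A call has 1 to 5 rows; each row is the pose to reach, as a shift and turn from the pose commanded when the call began, along the tool's axes at that moment; what a row does not reach only later rows make up. A row lasts 1/12 s, in which the tool goes at most 41.7 mm and 7.16 degrees, less where a joint would pass 70% of its speed; a pose out of reach is approached as far as the arm can. A call with a gripper value outside its range is refused whole. The fingers move at their own pace and stop on an object; "force" is the grip in N (left out, the last holds). Time passes only in rows, so rows that repeat a pose let the fingers close. It gives the time, the measured TCP pose, the force, the opening and the grip force at its end, in the units of the state.
- get_state(): the state, without advancing time (a new reading comes with each control period).
- get_image(name): name is "scene" or "side" or "wrist"; returns the picture (420x560x3 uint8, red, green, blue); there is no depth.
- camera_info(name): a dict with "fx", "fy", "cx", "cy" (pixels), "D" ([k1, k2, p1, p2, k3] as OpenCV has them; the pictures are not rectified), "R" (3x3) and "t" (3): a world point X has camera coordinates R X + t. Camera axes: x right, y down, z forward; pixel columns grow to the right and rows downward; lengths in m; the calibration is good to about 2 mm. A picture is of the moment at which its call begins: read the wrist's pose just before it. camera_info takes no time and is no camera call; for the wrist camera it gives the pose at the moment of the call.
- finish_job(): hands the job in; it is judged then, once.
The state is a dict: "t": time; "q": joint angles; "dq": joint speeds; "joint_efforts": joint torques, N m; "tcp_pos": TCP position; "orientation": TCP orientation; "wrist_force": force on the tool from outside, world axes, zero at the start; "moment": the same for the moment, N m; "finger_gap": finger opening in m; "finger_force": force on a finger pad.
Only numpy, scipy, OpenCV 4.12 (cv2) and the standard library are available. Lean on these libraries where they do the work, as an engineer would, in place of code of your own. Each camera call takes 0.05 s, during which the arm holds its last target. There are 200 camera calls.

TASK

Close the loaded centrifuge bucket: pick up the blue cover by its handle, set its plug gently into the mouth of the metal bucket and press it straight down, keeping it level, until both yellow clip arms have snapped under the rim and the cover is fully home. Press only as hard as the clips need - the cover cracks above 25 N - then let go, and leave the beaker and the two bottles where they are.

Things in the scene. Friction and masses are not known exactly. Their poses are not given: they have to be found in the camera images.
- cover: Blue clip-down cover, 0.08 to 0.13 kg: plate 104 x 74 x 6 mm; under it a plug 81 x 51 mm, 16 mm deep, on which it stands on the bench; a yellow sprung clip arm at each short end (114 mm over the arms, 13 mm below the plate; small release tab on top). Origin: centre of the plate's underside, the face that seats on the rim. x along its length, z up. Fits either way round. Cracks above 25 N.
- cover_handle (a point): Point on the cover's handle, 30 mm above the plate's underside, 6 mm below the handle's flat top. The handle is a solid blue bar on top of the plate, 56 mm long along the cover's x, 16 mm wide, 30 mm tall above the plate's top. Grip it across its width.
- cover_end_a (a point): Middle of the +x end of the plate's underside, 51 mm from the cover's centre, beside clip a.
- cover_end_b (a point): Middle of the -x end of the plate's underside, 51 mm from the cover's centre, beside clip b.
- clip_a (a joint): Turn of the yellow clip arm at the cover's +x end, rad: 0 sprung fully inward (as it lies free, and again once snapped under the rim), rising to about 0.3 while the rim spreads it. The arm is 24 mm wide. One clip may snap a little before the other.
- clip_b (a joint): The same for the clip arm at the cover's -x end.
- bucket: Aluminium swing-out centrifuge bucket, 95 mm tall, with capped tubes in it, held fast in a grey loading stand fixed to the bench (foot 150 x 112 mm). The stand's height differs by up to 15 mm. Origin 105 mm straight below the rim's top; x along its length, z up.
- bucket_rim (a point): Centre of the mouth in the plane of the rim's top, 105 to 120 mm above the bench; axes as the bucket's. Mouth 83 x 53 mm, sharp-edged (1 mm room round the plug); rim 102 x 72 mm, 4 mm thick, its short edges sloped. The clips meet it with the plate 5 to 6 mm up; the push then climbs to 9 to 19 N for both and falls off as they snap, 1 mm before the plate stops on the rim (thin firm seal).
- beaker: Glass beaker, 68 mm across, 90 mm tall, standing on the bench; leave it alone. Origin under its centre.
- reagent: Dark reagent bottle with a pink label, 72 mm across, 150 mm tall; leave it alone. Origin under its centre.
- wash: White wash bottle with a blue cap, 68 mm across, 170 mm tall; leave it alone. Origin under its centre.
Mind the look-alikes: they are no part of the job. Several things have the shape of the cover; the one meant has the colours described above.

How it is judged:
By the outcome, as a careful person would: the job done as asked, in the order asked, and still so for the second after the job is handed in, with the robot touching nothing.
It also fails if it takes over 53 s, if anything falls off the work surface, if the arm or the gripper's body presses on something with over 40 N, if the wrist force passes 120 N, or if a joint passes its speed limit or range.

## Working session

There is one attempt and no reset: what is moved stays moved. The work goes in short steps, Python scripts to look and compute and a tool call to move; the robot and the scene stay as the last step left them, time stands still between calls to the robot, and variables do not carry over. Pictures are saved under pics/ and viewed, at most 10 in all, crops included, and the job is handed in when it is done.

Besides the shell and the picture viewer there is one more tool, called as a command line: name --argument value ..., lists and objects as JSON in quotes. carry_out: Moves the arm, as the interface text tells. Its arguments: {"type":"object","properties":{"rows":{"type":"array","items":{"type":"object","properties":{"ax":{"type":"number"},"ay":{"type":"number"},"az":{"type":"number"},"dx":{"type":"number"},"dy":{"type":"number"},"dz":{"type":"number"},"hand":{"type":"number"}}}},"force":{"type":"number"}},"required":["rows"]}

```bash
mkdir -p pics; python3 - <<'E'
from workcell import *
import cv2
s=get_state();print({k:s[k] for k in('t','tcp_pos','orientation','finger_gap')})
for n in('scene','side'):
    i=get_image(n);cv2.imwrite(f'pics/{n}0.png',cv2.resize(i[:,:,::-1],(800,600),interpolation=cv2.INTER_CUBIC));c=camera_info(n);print(n,c)
E
```

```text
{'t': 0.0, 'tcp_pos': array([ 0.20901303, -0.61465459,  0.21750316]), 'orientation': array([[ 9.46730929e-01,  3.22024526e-01, -8.67563962e-04],
       [ 3.22025691e-01, -9.46727932e-01,  2.38260995e-03],
       [-5.40881950e-05, -2.53506841e-03, -9.99996785e-01]]), 'finger_gap': 0.0932702297459263}
scene {'fx': 460.1568582884639, 'fy': 460.1568582884639, 'cx': 281.2955998977665, 'cy': 210.95616402646715, 'D': array([-0.0427228,  0.       ,  0.       ,  0.       ,  0.       ]), 'R': array([[-1.09792257e-01,  9.93954345e-01, -6.48889782e-04],
       [ 6.12251941e-01,  6.71150759e-02, -7.87809068e-01],
       [-7.83002696e-01, -8.68926199e-02, -6.15919192e-01]]), 't': array([ 0.12495875, -0.2591903 ,  1.51698062])}
side {'fx': 418.7525802631742, 'fy': 418.7525802631742, 'cx': 274.2538870582816, 'cy': 212.37802078867176, 'D': array([0.0051575, 0.       , 0.       , 0.       , 0.       ]), 'R': array([[ 0.99589044, -0.08979069, -0.01182636],
       [-0.06028341, -0.55976531, -0.82645551],
       [ 0.06758802,  0.82377207, -0.56287781]]), 't': array([-0.61109549,  0.09087769,  0.88195088])}
```

View pics/scene0.png

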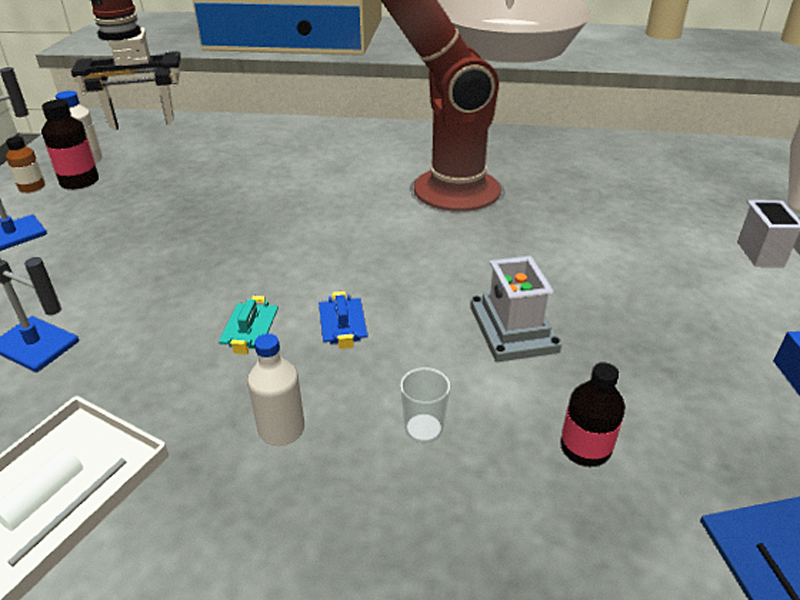

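View pics/side0.png

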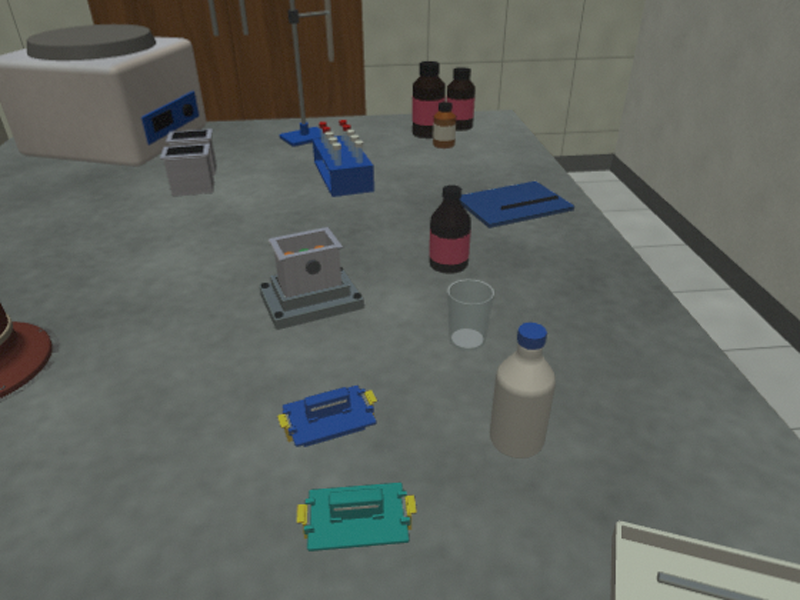

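The scene view shows the blue cover at about (343,318) and the bucket mouth at about (521,276). In the side view they are at about (328,413) and (305,246). The teal cover is a look-alike. Next I'll enlarge crops of both.

```bash
cat > h.py <<'E'
import numpy as np, cv2
from workcell import *
def und(c,p):
    K=np.array([[c['fx'],0,c['cx']],[0,c['fy'],c['cy']],[0,0,1]])
    return cv2.undistortPoints(np.array(p,float).reshape(-1,1,2),K,c['D']).reshape(-1,2)
def onplane(c,p,z):
    u=und(c,p);R,t=np.array(c['R']),np.array(c['t']);C=-R.T@t
    d=np.c_[u,np.ones(len(u))]@R
    return C+d*((z-C[2])/d[:,2])[:,None]
def proj(c,X):
    K=np.array([[c['fx'],0,c['cx']],[0,c['fy'],c['cy']],[0,0,1]])
    return cv2.projectPoints(np.array(X,float).reshape(-1,1,3),cv2.Rodrigues(np.array(c['R']))[0],np.array(c['t']),K,c['D'])[0].reshape(-1,2)
def tri(cs,ps):
    P=[np.c_[c['R'],c['t']] for c in cs]
    X=cv2.triangulatePoints(P[0],P[1],und(cs[0],ps[0]).T,und(cs[1],ps[1]).T);return (X[:3]/X[3]).T
E
python3 - <<'E'
from h import *
o=np.zeros((600,800,3),np.uint8)
for k,(n,x,y) in enumerate([('scene',190,187),('scene',315,165),('side',180,252),('side',165,145)]):
    i=cv2.imread(f'pics/{n}0.png'); i=cv2.resize(i,(560,420),interpolation=cv2.INTER_AREA)
    cr=cv2.resize(i[y:y+75,x:x+100],(400,300),interpolation=cv2.INTER_CUBIC)
    o[k//2*300:k//2*300+300,k%2*400:k%2*400+400]=cr
cv2.imwrite('pics/crop.png',o)
cs=[camera_info('scene'),camera_info('side')]
print(tri(cs,[np.array([[343,318],[521,276]])*.7,np.array([[328,413],[305,246]])*.7]))
E
```

```text
[[ 0.5154513  -0.17031954  0.01954064]
 [ 0.48513172  0.12034556  0.10682506]]
```

View pics/crop.png

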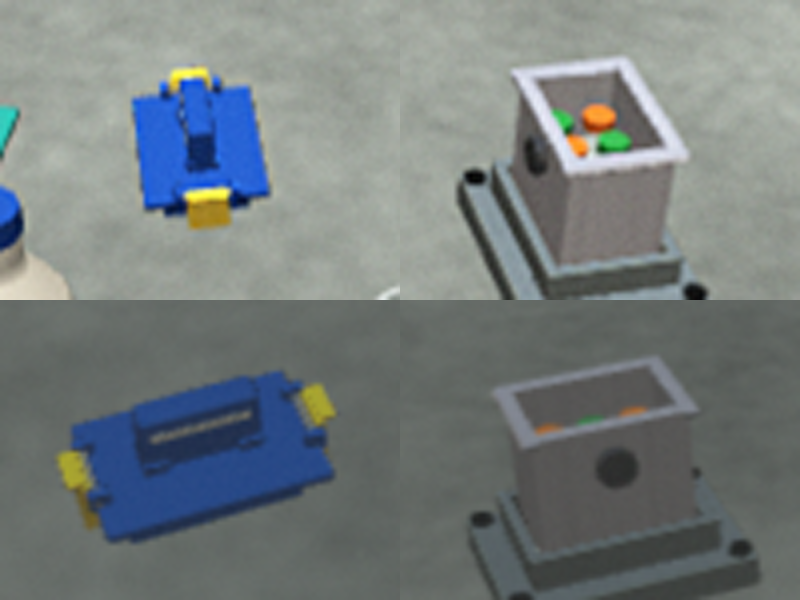

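The crops show the four plate-top corners of the cover and the four outer corners of the rim clearly in both cameras. I'll fit the known rectangles to them.

```bash
python3 - <<'E'
from h import *
from scipy.optimize import least_squares
cs=[camera_info('scene'),camera_info('side')]
def px(l,x,y): return (np.array(l)+.5)/4-.5+[x,y]
obj={'cover':(.104,.074,[px([(135,101),(147,208),(269,193),(248,88)],190,187),px([(112,240),(333,175),(283,72),(73,127)],180,252)]),
'rim':(.102,.072,[px([(112,70),(172,170),(290,160),(232,57)],315,165),px([(125,146),(298,111),(260,57),(95,90)],165,145)])}
for n,(L,W,P) in obj.items():
    X=tri(cs,P);print(n,X.round(4).tolist())
    q=np.array([[-L,-W,0],[L,-W,0],[L,W,0],[-L,W,0]])/2
    def pts(v):
        c,s=np.cos(v[3]),np.sin(v[3]);return q@np.array([[c,s,0],[-s,c,0],[0,0,1]])+v[:3]
    f=lambda v:np.concatenate([(proj(c,pts(v))-p).ravel() for c,p in zip(cs,P)])
    r=least_squares(f,[*X.mean(0),0]);print(r.x[:3].round(4),np.degrees(r.x[3]).round(2),f(r.x).round(1))
E
```

```text
cover [[0.4774, -0.2199, 0.0185], [0.5752, -0.1918, 0.0186], [0.5558, -0.1227, 0.02], [0.4574, -0.1509, 0.0202]]
[ 0.5166 -0.1714  0.0191] 16.15 [-1.   0.3 -0.8  0.7  0.2  0.9  0.1  0.4 -1.  -0.3  0.5 -0.5 -0.2 -0.5
 -0.7 -0.1]
rim [[0.4504, 0.0698, 0.1126], [0.5439, 0.103, 0.1111], [0.5238, 0.1697, 0.1105], [0.4281, 0.1412, 0.1111]]
[0.4865 0.121  0.1113] 17.42 [ 0.4  0.4 -0.8  1.2  0.5 -0.1 -0.8  0.4 -0.9 -0.1  0.5 -0.6  0.2 -0.4
 -0.9 -0.5]
```

carry_out --rows '[{"dx": 14.5,"dy": -10.7,"hand": 5},{"dx": 14.5,"dy": -10.7,"hand": 5},{"dx": 14.5,"dy": -10.7,"hand": 5},{"dx": 14.5,"dy": -10.7,"hand": 5},{"dx": 14.5,"dy": -10.7,"hand": 5}]'

```text
validation failed for argument at $.ro...
```

carry_out --rows '[{"dx": 14.5,"dy": -10.7,"hand": 5},{"dx": 14.5,"dy": -10.7,"hand": 5},{"dx": 14.5,"dy": -10.7,"hand": 5},{"dx": 14.5,"dy": -10.7,"hand": 5},{"dx": 14.5,"dy": -10.7,"hand": 5}]'

```text
validation failed for argument at $.ro...
```

carry_out --rows '[{"dx": 14.5,"dy": -10.7,"az": 2.6,"hand": 5},{"dx": 14.5,"dy": -10.7,"az": 2.6,"hand": 5},{"dx": 14.5,"dy": -10.7,"az": 2.6,"hand": 5},{"dx": 14.5,"dy": -10.7,"az": 2.6,"hand": 5},{"dx": 14.5,"dy": -10.7,"az": 2.6,"hand": 5}]'

```text
validation failed for argument at $.ro...
```

carry_out --rows '[{"ax": 0,"ay": 0,"az": 0,"dx": 14.5,"dy": -10.7,"dz": 0,"hand": 5.0},{"ax": 0,"ay": 0,"az": 0,"dx": 14.5,"dy": -10.7,"dz": 0,"hand": 5.0},{"ax": 0,"ay": 0,"az": 0,"dx": 14.5,"dy": -10.7,"dz": 0,"hand": 5.0},{"ax": 0,"ay": 0,"az": 0,"dx": 14.5,"dy": -10.7,"dz": 0,"hand": 5.0},{"ax": 0,"ay": 0,"az": 0,"dx": 14.5,"dy": -10.7,"dz": 0,"hand": 5.0}]'

```text
t: 0.52
tcp_pos: [0.3175, -0.4603, 0.2184]
orientation: [[0.944, 0.331, 0.003], [0.331, -0.944, 0.006], [0.004, -0.004, -1.0]]
wrist_force: [0.7, 0.4, -0.2]
finger_gap: 0.0639
finger_force: 0.0
```

carry_out --rows '[{"ax": 0,"ay": 0,"az": 0,"dx": 14.5,"dy": -10.7,"dz": 0,"hand": 5.0},{"ax": 0,"ay": 0,"az": 0,"dx": 14.5,"dy": -10.7,"dz": 0,"hand": 5.0},{"ax": 0,"ay": 0,"az": 0,"dx": 14.5,"dy": -10.7,"dz": 0,"hand": 5.0},{"ax": 0,"ay": 0,"az": 0,"dx": 14.5,"dy": -10.7,"dz": 0,"hand": 5.0},{"ax": 0,"ay": 0,"az": 0,"dx": 14.5,"dy": -10.7,"dz": 0,"hand": 5.0}]'

```text
t: 0.93
tcp_pos: [0.4192, -0.3123, 0.2185]
orientation: [[0.943, 0.332, 0.002], [0.332, -0.943, 0.005], [0.004, -0.004, -1.0]]
wrist_force: [-0.8, -0.2, -0.2]
finger_gap: 0.0497
finger_force: 0.0
```

carry_out --rows '[{"ax": 0,"ay": 0,"az": 2.6,"dx": 14.5,"dy": -10.7,"dz": 0,"hand": 5.0},{"ax": 0,"ay": 0,"az": 2.6,"dx": 14.5,"dy": -10.7,"dz": 0,"hand": 5.0},{"ax": 0,"ay": 0,"az": 2.6,"dx": 14.5,"dy": -10.7,"dz": 0,"hand": 5.0},{"ax": 0,"ay": 0,"az": 2.6,"dx": 14.5,"dy": -10.7,"dz": 0,"hand": 5.0},{"ax": 0,"ay": 0,"az": 2.6,"dx": 14.5,"dy": -10.7,"dz": 0,"hand": 5.0}]'

```text
t: 1.35
tcp_pos: [0.5215, -0.1636, 0.2185]
orientation: [[0.957, 0.289, 0.002], [0.289, -0.957, 0.005], [0.004, -0.004, -1.0]]
wrist_force: [0.2, 1.8, 0.2]
finger_gap: 0.0502
finger_force: 0.0
```

```bash
cat > w.py <<'E'
from h import *
import sys,json
from workcell import *
s=get_state();c=camera_info('wrist');i=get_image('wrist')
json.dump({k:(v.tolist() if hasattr(v,'tolist') else v) for k,v in c.items()},open(f'pics/{sys.argv[1]}.json','w'))
cv2.imwrite(f'pics/{sys.argv[1]}.png',cv2.resize(i[:,:,::-1],(800,600),interpolation=cv2.INTER_CUBIC))
print(s['t'],s['tcp_pos'],s['orientation'].round(4).tolist(),s['wrist_force'],s['moment'])
print(-np.array(c['R']).T@c['t'])
E
python3 w.py w1
```

```text
1.35 [ 0.52145236 -0.16357324  0.21845082] [[0.9575, 0.2886, 0.0023], [0.2885, -0.9575, 0.0049], [0.0037, -0.004, -1.0]] [0.2169022  1.81707336 0.20200086] [ 0.10089546 -0.02801955 -0.0023975 ]
[ 0.58713322 -0.14399573  0.38373797]
```

View pics/w1.png

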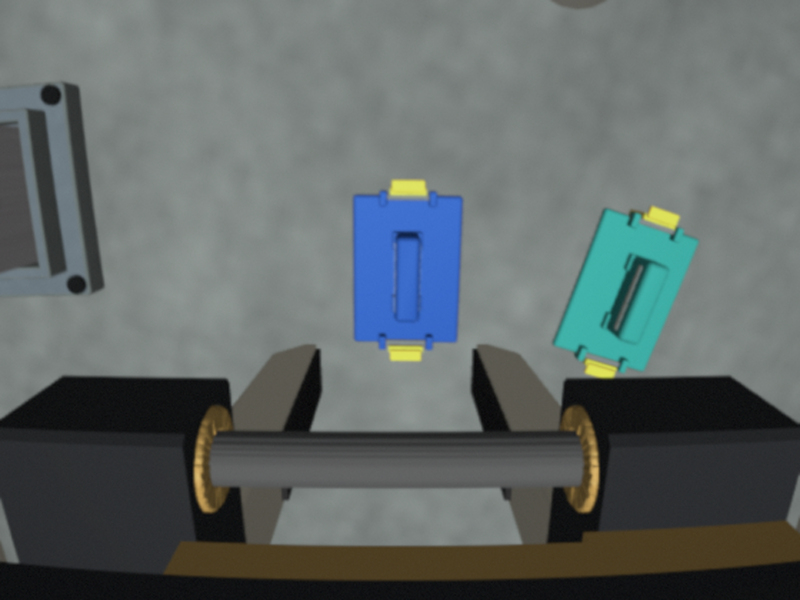

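The wrist view shows the blue plate's corners at (355,196), (462,196), (457,341) and (355,341). The handle top is centred at about (407,277). The cover is well clear of both the teal one and the fingers.

```bash
python3 - <<'E'
from h import *
import json
c={k:np.array(v) for k,v in json.load(open('pics/w1.json')).items()}
p=(np.array([[355,196],[462,196],[457,341],[355,341],[396,235],[419,235],[418,320],[396,320]])+.5)*.7-.5
a=onplane(c,p[:4],.022);b=onplane(c,p[4:],.052)
for X in(a,b):
    print(X.round(4).tolist(),X.mean(0).round(4)); d=X[0]+X[1]-X[2]-X[3]
    print('L',np.linalg.norm(d)/2,'W',np.linalg.norm(X[1]-X[0]),np.linalg.norm(X[2]-X[3]),'yaw',np.degrees(np.arctan2(d[1],d[0])))
s=get_state();R=s['orientation'];print('shift tool cm',R.T@(np.append(a.mean(0)[:2],.029)-s['tcp_pos'])*100, R.T@(np.append(b.mean(0)[:2],.029)-s['tcp_pos'])*100, 'tool yaw',np.degrees(np.arctan2(R[1,0],R[0,0])),s['tcp_pos'])
# wash bottle
cs=[camera_info('scene'),camera_info('side')]
print('wash cap',tri(cs,[np.array([[267,345]])*.7,np.array([[532,335]])*.7]))
E
```

```text
[[0.5552, -0.124, 0.022], [0.5759, -0.1923, 0.022], [0.478, -0.2213, 0.022], [0.457, -0.1517, 0.022]] [ 0.5165 -0.1723  0.022 ]
L 0.10204926567278096 W 0.07139905444455383 0.07267536922665394 yaw 16.09887896022342
[[0.5421, -0.1566, 0.052], [0.5462, -0.1703, 0.052], [0.4934, -0.1861, 0.052], [0.4893, -0.1725, 0.052]] [ 0.5178 -0.1714  0.052 ]
L 0.05515100546046861 W 0.014286748154793716 0.014210447635443633 yaw 16.743624273973605
shift tool cm [-0.82043405  0.78744731 18.92737794] [-0.67718758  0.73470116 18.92810878] tool yaw 16.86115610178717 [ 0.52166717 -0.16333265  0.21833244]
wash cap [[ 0.75025477 -0.21912252  0.16253352]]
```

carry_out --rows '[{"ax": -0.2,"ay": -0.2,"az": 0.5,"dx": -0.75,"dy": 0.76,"dz": 4.0,"hand": 5.0},{"ax": -0.2,"ay": -0.2,"az": 0.5,"dx": -0.75,"dy": 0.76,"dz": 8.0,"hand": 5.0},{"ax": -0.2,"ay": -0.2,"az": 0.5,"dx": -0.75,"dy": 0.76,"dz": 11.0,"hand": 5.0},{"ax": -0.2,"ay": -0.2,"az": 0.5,"dx": -0.75,"dy": 0.76,"dz": 13.0,"hand": 5.0},{"ax": -0.2,"ay": -0.2,"az": 0.5,"dx": -0.75,"dy": 0.76,"dz": 13.0,"hand": 5.0}]'

```text
t: 1.82
tcp_pos: [0.5085, -0.181, 0.0843]
orientation: [[0.963, 0.269, -0.013], [0.269, -0.963, -0.002], [-0.013, -0.001, -1.0]]
wrist_force: [-0.2, -0.5, -0.1]
finger_gap: 0.0502
finger_force: 0.0
```

```bash
python3 w.py w2; python3 - <<'E'
from h import *
s=get_state();R=s['orientation'];print(R.T@(np.array([.517,-.172,.029])-s['tcp_pos'])*100,np.degrees(np.arctan2(R[1,0],R[0,0])))
E
```

```text
1.8167 [ 0.50848377 -0.18100672  0.08426028] [[0.963, 0.269, -0.0128], [0.269, -0.9631, -0.0021], [-0.0128, -0.0015, -0.9999]] [-0.23616541 -0.54888614 -0.07237993] [0.04172937 0.04107047 0.00460034]
[ 0.57707233 -0.16163438  0.24841209]
[ 0.93667164 -0.7323537   5.75921043] 15.614863518644169
```

View pics/w2.png

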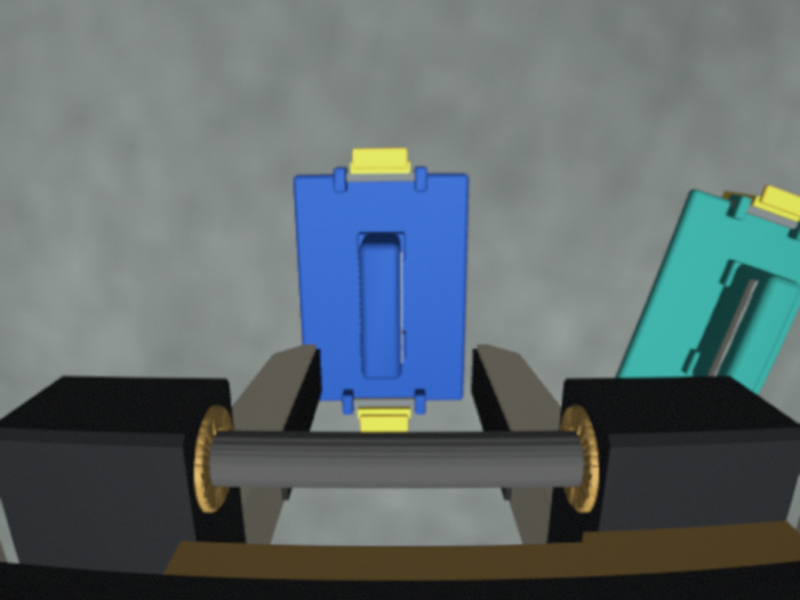

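The handle top is at (359–403, 237–378), left of the finger midline (x≈397). That agrees with a TCP error of about 1 cm. I'll let the arm settle before correcting.

carry_out --rows '[{"ax": 0,"ay": 0,"az": 0,"dx": 0,"dy": 0,"dz": 0,"hand": 5.0},{"ax": 0,"ay": 0,"az": 0,"dx": 0,"dy": 0,"dz": 0,"hand": 5.0},{"ax": 0,"ay": 0,"az": 0,"dx": 0,"dy": 0,"dz": 0,"hand": 5.0}]'

```text
t: 2.12
tcp_pos: [0.5139, -0.1814, 0.0904]
orientation: [[0.963, 0.27, 0.001], [0.27, -0.963, -0.006], [-0.0, 0.006, -1.0]]
wrist_force: [-0.1, -0.4, 0.1]
finger_gap: 0.0502
finger_force: 0.0
```

```bash
cat > d.py <<'E'
from h import *
import sys
from scipy.spatial.transform import Rotation as Ro
x,y,z,yaw=map(float,sys.argv[1:5]);s=get_state();R=s['orientation'];a=np.radians(yaw)
T=np.array([[np.cos(a),np.sin(a),0],[np.sin(a),-np.cos(a),0],[0,0,-1]])
print('t',s['t'],'pos',s['tcp_pos'].round(4),'shift cm',(R.T@(np.array([x,y,z])-s['tcp_pos'])*100).round(2),'turn',Ro.from_matrix(R.T@T).as_rotvec(degrees=True).round(2))
print('F',s['wrist_force'].round(2),'M',s['moment'].round(2),'gap',s['finger_gap'],s['finger_force'],'dq',abs(s['dq']).max().round(2))
E
python3 d.py .517 -.172 .029 16.2; sleep 0; python3 - <<'E'
from h import *
import json
c={k:np.array(v) for k,v in json.load(open('pics/w2.json')).items()}
p=(np.array([[295,176],[468,175],[464,400],[303,400],[359,240],[403,240],[400,378],[362,378]])+.5)*.7-.5
for X in(onplane(c,p[:4],.022),onplane(c,p[4:],.052)):
    d=X[0]+X[1]-X[2]-X[3]
    print(X.mean(0),np.linalg.norm(d)/2,np.degrees(np.arctan2(d[1],d[0])))
E
```

```text
t 2.1167 pos [ 0.5139 -0.1814  0.0904] shift cm [ 0.56 -0.86  6.14] turn [ 0.32  0.03 -0.54]
F [-0.06 -0.4   0.1 ] M [ 0.01 -0.   -0.02] gap 0.0501525829654631 0.0 dq 0.38
[ 0.51598349 -0.17248796  0.022     ] 0.10209889872215083 15.740326049275717
[ 0.51726122 -0.17234226  0.052     ] 0.055269633471360886 15.188470248302064
```

carry_out --rows '[{"ax": 0.3,"ay": 0,"az": -0.4,"dx": 0.55,"dy": -0.85,"dz": 0.5,"hand": 5.0},{"ax": 0.3,"ay": 0,"az": -0.4,"dx": 0.55,"dy": -0.85,"dz": 2.0,"hand": 5.0},{"ax": 0.3,"ay": 0,"az": -0.4,"dx": 0.55,"dy": -0.85,"dz": 3.5,"hand": 5.0},{"ax": 0.3,"ay": 0,"az": -0.4,"dx": 0.55,"dy": -0.85,"dz": 4.0,"hand": 5.0},{"ax": 0.3,"ay": 0,"az": -0.4,"dx": 0.55,"dy": -0.85,"dz": 4.0,"hand": 5.0}]'

```text
t: 2.53
tcp_pos: [0.515, -0.1704, 0.0478]
orientation: [[0.961, 0.278, -0.006], [0.278, -0.961, 0.002], [-0.005, -0.003, -1.0]]
wrist_force: [-0.2, 0.7, -1.0]
finger_gap: 0.0498
finger_force: 0.0
```

carry_out --rows '[{"ax": 0,"ay": 0,"az": 0,"dx": 0,"dy": 0,"dz": 0,"hand": 5.0},{"ax": 0,"ay": 0,"az": 0,"dx": 0,"dy": 0,"dz": 0,"hand": 5.0},{"ax": 0,"ay": 0,"az": 0,"dx": 0,"dy": 0,"dz": 0,"hand": 5.0}]'

```text
t: 2.78
tcp_pos: [0.5163, -0.1714, 0.0495]
orientation: [[0.961, 0.277, -0.002], [0.277, -0.961, 0.0], [-0.002, -0.001, -1.0]]
wrist_force: [-0.3, 1.1, -0.0]
finger_gap: 0.0501
finger_force: 0.0
```

```bash
python3 d.py .517 -.172 .029 16.1
```

```text
t 2.7833 pos [ 0.5163 -0.1714  0.0495] shift cm [0.06 0.08 2.05] turn [-0.05  0.11 -0.02]
F [-0.26  1.07 -0.  ] M [-0.02  0.03 -0.06] gap 0.050118400678933944 0.0 dq 0.22
```

carry_out --rows '[{"ax": 0,"ay": 0.1,"az": 0,"dx": 0.05,"dy": 0.07,"dz": 0.7,"hand": 5.0},{"ax": 0,"ay": 0.1,"az": 0,"dx": 0.05,"dy": 0.07,"dz": 1.4,"hand": 5.0},{"ax": 0,"ay": 0.1,"az": 0,"dx": 0.05,"dy": 0.07,"dz": 2.0,"hand": 5.0},{"ax": 0,"ay": 0.1,"az": 0,"dx": 0.05,"dy": 0.07,"dz": 2.0,"hand": 5.0},{"ax": 0,"ay": 0.1,"az": 0,"dx": 0.05,"dy": 0.07,"dz": 2.0,"hand": 5.0}]'

```text
t: 3.2
tcp_pos: [0.5156, -0.1716, 0.0279]
orientation: [[0.961, 0.277, -0.004], [0.277, -0.961, 0.002], [-0.003, -0.003, -1.0]]
wrist_force: [0.0, 0.0, 0.4]
finger_gap: 0.0498
finger_force: 0.0
```

carry_out --force 22 --rows '[{"ax": 0,"ay": 0,"az": 0,"dx": 0,"dy": 0,"dz": 0,"hand": 3.0},{"ax": 0,"ay": 0,"az": 0,"dx": 0,"dy": 0,"dz": 0,"hand": 2.2},{"ax": 0,"ay": 0,"az": 0,"dx": 0,"dy": 0,"dz": 0,"hand": 1.8},{"ax": 0,"ay": 0,"az": 0,"dx": 0,"dy": 0,"dz": 0,"hand": 0.5},{"ax": 0,"ay": 0,"az": 0,"dx": 0,"dy": 0,"dz": 0,"hand": 0.5}]'

```text
t: 3.62
tcp_pos: [0.5163, -0.1718, 0.0288]
orientation: [[0.961, 0.277, -0.002], [0.277, -0.961, 0.001], [-0.001, -0.002, -1.0]]
wrist_force: [-0.4, -0.9, -0.3]
finger_gap: 0.0213
finger_force: 0.0
```

carry_out --rows '[{"ax": 0,"ay": 0,"az": 0,"dx": 0,"dy": 0,"dz": 0,"hand": 0.5},{"ax": 0,"ay": 0,"az": 0,"dx": 0,"dy": 0,"dz": 0,"hand": 0.5},{"ax": 0,"ay": 0,"az": 0,"dx": 0,"dy": 0,"dz": 0,"hand": 0.5}]'

```text
t: 3.87
tcp_pos: [0.5163, -0.1719, 0.0288]
orientation: [[0.961, 0.277, -0.002], [0.277, -0.961, 0.001], [-0.001, -0.002, -1.0]]
wrist_force: [0.1, 0.5, 1.2]
finger_gap: 0.0158
finger_force: 22.0
```

```bash
python3 d.py .517 -.172 .029 16.1
```

```text
t 3.8667 pos [ 0.5163 -0.1719  0.0288] shift cm [ 0.06  0.03 -0.02] turn [-0.09  0.08 -0.02]
F [0.08 0.46 1.19] M [-0.07 -0.04  0.03] gap 0.01584922765708858 21.99973315000534 dq 0.09
```

carry_out --rows '[{"ax": 0,"ay": 0,"az": 0,"dx": 0,"dy": 0,"dz": -1.0,"hand": 0.5},{"ax": 0,"ay": 0,"az": 0,"dx": 0,"dy": 0,"dz": -4.0,"hand": 0.5},{"ax": 0,"ay": 0,"az": 0,"dx": 0,"dy": 0,"dz": -8.0,"hand": 0.5},{"ax": 0,"ay": 0,"az": 0,"dx": 0,"dy": 0,"dz": -12.0,"hand": 0.5},{"ax": 0,"ay": 0,"az": 0,"dx": 0,"dy": 0,"dz": -16.0,"hand": 0.5}]'

```text
t: 4.28
tcp_pos: [0.5157, -0.1717, 0.1907]
orientation: [[0.961, 0.277, -0.003], [0.277, -0.961, 0.002], [-0.003, -0.002, -1.0]]
wrist_force: [-0.1, -0.1, -1.3]
finger_gap: 0.0158
finger_force: 22.0
```

carry_out --rows '[{"ax": 0,"ay": 0,"az": -0.6,"dx": 0.3,"dy": -2.0,"dz": 0,"hand": 0.5},{"ax": 0,"ay": 0,"az": -1.2,"dx": 0.5,"dy": -5.5,"dz": 0,"hand": 0.5},{"ax": 0,"ay": 0,"az": -1.2,"dx": 0.7,"dy": -9.0,"dz": 0,"hand": 0.5},{"ax": 0,"ay": 0,"az": -1.2,"dx": 1.0,"dy": -12.5,"dz": 0,"hand": 0.5},{"ax": 0,"ay": 0,"az": -1.2,"dx": 1.2,"dy": -16.0,"dz": 0,"hand": 0.5}]'

```text
t: 4.7
tcp_pos: [0.4829, -0.0135, 0.1895]
orientation: [[0.955, 0.297, -0.002], [0.297, -0.955, 0.001], [-0.001, -0.002, -1.0]]
wrist_force: [0.2, 0.8, -0.6]
finger_gap: 0.0156
finger_force: 22.0
```

carry_out --rows '[{"ax": 0,"ay": 0,"az": 0,"dx": 0,"dy": -2.5,"dz": 0,"hand": 0.5},{"ax": 0,"ay": 0,"az": 0,"dx": 0,"dy": -4.0,"dz": 0,"hand": 0.5},{"ax": 0,"ay": 0,"az": 0,"dx": 0,"dy": -4.0,"dz": 0,"hand": 0.5},{"ax": 0,"ay": 0,"az": 0,"dx": 0,"dy": -4.0,"dz": 0,"hand": 0.5},{"ax": 0,"ay": 0,"az": 0,"dx": 0,"dy": -4.0,"dz": 0,"hand": 0.5}]'

```text
t: 5.12
tcp_pos: [0.4721, 0.0218, 0.1892]
orientation: [[0.955, 0.295, -0.002], [0.295, -0.955, 0.0], [-0.002, -0.001, -1.0]]
wrist_force: [0.3, -1.0, -1.7]
finger_gap: 0.0161
finger_force: 22.0
```

carry_out --rows '[{"ax": 0,"ay": 0,"az": 0,"dx": 0,"dy": 0,"dz": 0,"hand": 0.5},{"ax": 0,"ay": 0,"az": 0,"dx": 0,"dy": 0,"dz": 0,"hand": 0.5},{"ax": 0,"ay": 0,"az": 0,"dx": 0,"dy": 0,"dz": 0,"hand": 0.5},{"ax": 0,"ay": 0,"az": 0,"dx": 0,"dy": 0,"dz": 0,"hand": 0.5}]'

```text
t: 5.45
tcp_pos: [0.472, 0.0225, 0.1889]
orientation: [[0.955, 0.296, -0.002], [0.296, -0.955, 0.001], [-0.002, -0.002, -1.0]]
wrist_force: [0.4, 0.2, -1.9]
finger_gap: 0.016
finger_force: 22.0
```

```bash
python3 w.py w3;python3 d.py .4865 .121 .17 17.4
```

```text
5.45 [0.47197559 0.02251928 0.18889417] [[0.9553, 0.2957, -0.0022], [0.2957, -0.9553, 0.0011], [-0.0018, -0.0017, -1.0]] [ 0.36665126  0.16481186 -1.93163725] [ 0.03099933 -0.00789382  0.02115518]
[0.53826798 0.04321268 0.35380524]
t 5.5 pos [0.4719 0.0227 0.1889] shift cm [ 4.31 -8.95  1.9 ] turn [-0.1   0.11 -0.18]
F [-0.2   0.47 -1.57] M [ 0.04 -0.02  0.03] gap 0.015909922081527795 21.99899286031723 dq 0.24
```

View pics/w3.png

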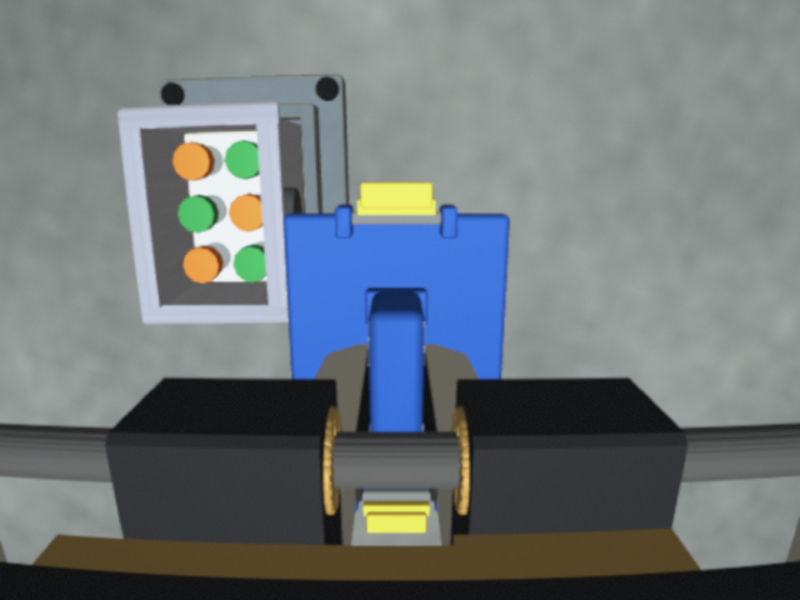

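The rim is visible at about (119–290, 102–324), next to the held cover, whose front corners are at (286,214) and (508,214). I'll enlarge this for precise corners.

```bash
python3 - <<'E'
import cv2
i=cv2.imread('pics/w3.png')
cv2.imwrite('pics/w3c.png',cv2.resize(i[90:390,110:510],(800,600),interpolation=cv2.INTER_CUBIC))
E
```

```text
(no output)
```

View pics/w3c.png

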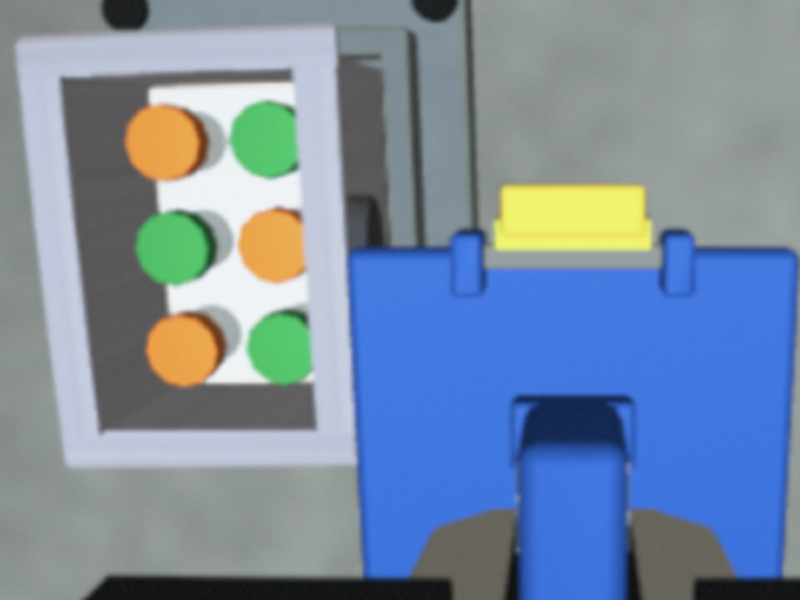

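The crop shows the mouth's inner corners at (61,78), (292,68), (316,430) and (99,433), and the cover's front corners at (349,251) and (797,250).

```bash
cat > m.py <<'E'
from h import *
import json
from scipy.optimize import least_squares
c={k:np.array(v) for k,v in json.load(open('pics/w3.json')).items()}
cv=lambda l:((np.array(l,float)+.5)/2-.5+[110,90]+.5)*.7-.5
M=cv([(61,78),(292,68),(316,430),(99,433)]);O=cv([(17,42),(335,25),(66,466)])
def rect(L,W,v):
    q=np.array([[L,W,0],[L,-W,0],[-L,-W,0],[-L,W,0]])/2
    a=v[3];k,s=np.cos(a),np.sin(a);return q@np.array([[k,s,0],[-s,k,0],[0,0,1]])+v[:3]
f=lambda v:(proj(c,rect(.083,.053,v))-M).ravel()
g=lambda v:np.r_[f(v),(proj(c,rect(.102,.072,v)[[0,1,3]])-O).ravel()]
for F in(f,g):
    r=least_squares(F,[.4865,.121,.113,.3]);print('z free',r.x[:3].round(4),np.degrees(r.x[3]).round(2),F(r.x).round(1))
for z in(.110,.112,.114,.116):
    r=least_squares(lambda v:f([v[0],v[1],z,v[2]]),[.4865,.121,.3]);print(z,r.x[:2].round(4),np.degrees(r.x[2]).round(2),r.cost)
p=np.array([.47197559,.02251928,.18889417]);R=np.array([[0.9553,0.2957,-0.0022],[0.2957,-0.9553,0.0011],[-0.0018,-0.0017,-1.0]])
E=onplane(c,cv([(349,251),(797,250),(783,575),(363,575)]),p[2]-.0068)
print('cover pts in tool mm',((E-p)@R*1000).round(1).tolist())
E
python3 m.py
```

```text
z free [0.4855 0.1191 0.1095] 17.87 [-0.1 -0.3 -0.1  0.2 -0.1  0.2  0.4 -0.1]
z free [0.4851 0.1195 0.1082] 17.71 [ 0.3  0.1 -0.1  0.8 -0.4  0.2  0.4 -0.4  0.4 -1.8 -1.1 -0.   0.6  1.2]
0.11 [0.4856 0.119 ] 17.86 0.2280493855546711
0.112 [0.4859 0.1184] 17.85 1.3431521505988133
0.114 [0.4863 0.1177] 17.83 3.985113995224347
0.116 [0.4867 0.1171] 17.82 8.22912859808621
cover pts in tool mm [[50.7, -36.0, 6.8], [50.9, 35.7, 6.6], [-5.2, 36.3, 6.7], [-5.2, -36.5, 6.9]]
```

carry_out --rows '[{"ax": 0,"ay": 0.1,"az": -0.2,"dx": 0,"dy": -3.0,"dz": 0,"hand": 0.5},{"ax": 0,"ay": 0.1,"az": -0.2,"dx": 0,"dy": -6.5,"dz": 0,"hand": 0.5},{"ax": 0,"ay": 0.1,"az": -0.2,"dx": 0,"dy": -10.0,"dz": 0,"hand": 0.5},{"ax": 0,"ay": 0.1,"az": -0.2,"dx": 0,"dy": -13.5,"dz": 0,"hand": 0.5},{"ax": 0,"ay": 0.1,"az": -0.2,"dx": 0,"dy": -16.5,"dz": 0,"hand": 0.5}]'

```text
t: 5.92
tcp_pos: [0.422, 0.183, 0.1894]
orientation: [[0.954, 0.301, -0.0], [0.301, -0.954, 0.003], [0.0, -0.003, -1.0]]
wrist_force: [0.7, 0.1, -0.9]
finger_gap: 0.0158
finger_force: 22.0
```

carry_out --rows '[{"ax": 0,"ay": 0,"az": 0,"dx": 0,"dy": -1.5,"dz": 0,"hand": 0.5},{"ax": 0,"ay": 0,"az": 0,"dx": 0,"dy": -1.5,"dz": 0,"hand": 0.5},{"ax": 0,"ay": 0,"az": 0,"dx": 0,"dy": -1.5,"dz": 0,"hand": 0.5},{"ax": 0,"ay": 0,"az": 0,"dx": 0,"dy": -1.5,"dz": 0,"hand": 0.5},{"ax": 0,"ay": 0,"az": 0,"dx": 0,"dy": -1.5,"dz": 0,"hand": 0.5}]'

```text
t: 6.33
tcp_pos: [0.419, 0.1932, 0.1892]
orientation: [[0.955, 0.297, -0.0], [0.297, -0.955, 0.001], [-0.0, -0.001, -1.0]]
wrist_force: [-0.7, -0.2, -1.3]
finger_gap: 0.0156
finger_force: 22.0
```

carry_out --rows '[{"ax": 0,"ay": 0,"az": 0,"dx": 0,"dy": 0,"dz": 0,"hand": 0.5},{"ax": 0,"ay": 0,"az": 0,"dx": 0,"dy": 0,"dz": 0,"hand": 0.5},{"ax": 0,"ay": 0,"az": 0,"dx": 0,"dy": 0,"dz": 0,"hand": 0.5}]'

```text
t: 6.58
tcp_pos: [0.4186, 0.1944, 0.1893]
orientation: [[0.954, 0.299, -0.0], [0.299, -0.954, 0.002], [0.0, -0.002, -1.0]]
wrist_force: [0.4, 0.1, -2.0]
finger_gap: 0.016
finger_force: 22.0
```

```bash
python3 w.py w4;python3 d.py .486 .1195 .17 17.7; python3 - <<'E'
import cv2
i=cv2.imread('pics/w4.png')
cv2.imwrite('pics/w4c.png',cv2.resize(i[90:390,290:690],(800,600),interpolation=cv2.INTER_CUBIC))
E
```

```text
6.5833 [0.41860103 0.1943785  0.18930116] [[0.9543, 0.2989, -0.0004], [0.2989, -0.9543, 0.0016], [0.0001, -0.0016, -1.0]] [ 0.38356931  0.0972825  -1.99993597] [ 0.05035598 -0.02972034 -0.04183579]
[0.48453634 0.21521949 0.35435216]
t 6.6333 pos [0.4185 0.1946 0.1893] shift cm [4.19 9.18 1.91] turn [-0.1  -0.   -0.29]
F [-0.21 -0.84 -0.99] M [-0.02  0.01 -0.  ] gap 0.016130633809612643 21.99906438589096 dq 0.32
```

View pics/w4c.png

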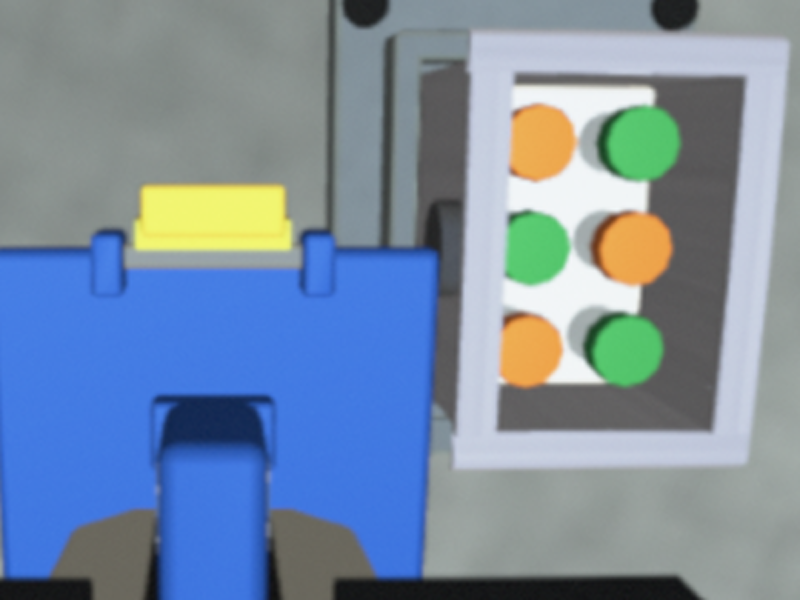

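The mouth corners in this crop are (514,73), (746,77), (713,432) and (497,431), with outer corners (471,30), (788,39), (746,463) and (454,468). I'll fit both views jointly.

```bash
cat >> m.py <<'E'
print('---')
c4={k:np.array(v) for k,v in json.load(open('pics/w4.json')).items()}
cw=lambda l:((np.array(l,float)+.5)/2-.5+[290,90]+.5)*.7-.5
M4=cw([(514,73),(746,77),(713,432),(497,431)]);O4=cw([(471,30),(788,39),(746,463),(454,468)])
f4=lambda v:(proj(c4,rect(.083,.053,v))-M4).ravel()
fo=lambda v:np.r_[(proj(c4,rect(.102,.072,v))-O4).ravel(),(proj(c,rect(.102,.072,v)[[0,1,3]])-O).ravel()]
for n,F in(('w4',f4),('mouth both',lambda v:np.r_[f(v),f4(v)]),('outer both',fo)):
    r=least_squares(F,[.4865,.121,.113,.3]);print(n,r.x[:3].round(4),np.degrees(r.x[3]).round(2),F(r.x).round(1))
p=np.array([.41860103,.1943785,.18930116]);R=np.array([[0.9543,0.2989,-0.0004],[0.2989,-0.9543,0.0016],[0.0001,-0.0016,-1.0]])
print('cover',((onplane(c4,cw([(438,251),(421,575)]),p[2]-.0068)-p)@R*1000).round(1).tolist())
E
python3 m.py | sed -n '/---/,$p'
```

```text
---
w4 [0.4862 0.1173 0.1095] 17.93 [ 0.6 -0.2 -0.3 -0.2 -0.4 -0.4  0.1  0.8]
mouth both [0.486  0.1183 0.1116] 17.9 [-0.2 -0.9  0.5 -0.5  0.7  0.7  0.4  0.4 -0.1 -0.6 -0.2 -0.6 -0.5  0.3
 -0.7  1.4]
outer both [0.4858 0.1182 0.1102] 17.93 [ 0.1 -0.6 -0.8 -1.6 -1.4  2.2 -0.6  1.8  0.7 -2.3  0.2 -1.   1.6  1.9]
cover [[50.8, 35.9, 6.7], [-5.1, 35.9, 6.7]]
```

```bash
python3 d.py .486 .1183 .152 17.9
```

```text
t 6.6333 pos [0.4185 0.1946 0.1893] shift cm [4.15 9.3  3.71] turn [-0.1  -0.   -0.49]
F [-0.21 -0.84 -0.99] M [-0.02  0.01 -0.  ] gap 0.016130633809612643 21.99906438589096 dq 0.32
```

carry_out --rows '[{"ax": -0.1,"ay": 0,"az": -0.5,"dx": 1.2,"dy": 2.5,"dz": 0,"hand": 0.5},{"ax": -0.1,"ay": 0,"az": -0.5,"dx": 2.6,"dy": 5.7,"dz": 0,"hand": 0.5},{"ax": -0.1,"ay": 0,"az": -0.5,"dx": 3.7,"dy": 8.3,"dz": 0,"hand": 0.5},{"ax": -0.1,"ay": 0,"az": -0.5,"dx": 4.15,"dy": 9.3,"dz": 1.0,"hand": 0.5},{"ax": -0.1,"ay": 0,"az": -0.5,"dx": 4.15,"dy": 9.3,"dz": 2.5,"hand": 0.5}]'

```text
t: 7.05
tcp_pos: [0.4892, 0.1157, 0.1646]
orientation: [[0.953, 0.302, 0.005], [0.302, -0.953, -0.001], [0.005, 0.002, -1.0]]
wrist_force: [-0.6, 0.2, -1.6]
finger_gap: 0.016
finger_force: 22.0
```

carry_out --rows '[{"ax": 0,"ay": 0,"az": 0,"dx": 0,"dy": 0,"dz": 1.0,"hand": 0.5},{"ax": 0,"ay": 0,"az": 0,"dx": 0,"dy": 0,"dz": 1.2,"hand": 0.5},{"ax": 0,"ay": 0,"az": 0,"dx": 0,"dy": 0,"dz": 1.2,"hand": 0.5},{"ax": 0,"ay": 0,"az": 0,"dx": 0,"dy": 0,"dz": 1.2,"hand": 0.5},{"ax": 0,"ay": 0,"az": 0,"dx": 0,"dy": 0,"dz": 1.2,"hand": 0.5}]'

```text
t: 7.47
tcp_pos: [0.4861, 0.1195, 0.1527]
orientation: [[0.951, 0.309, 0.001], [0.309, -0.951, 0.001], [0.001, -0.0, -1.0]]
wrist_force: [-0.9, 0.1, -0.4]
finger_gap: 0.016
finger_force: 22.0
```

carry_out --rows '[{"ax": 0,"ay": 0,"az": 0,"dx": 0,"dy": 0,"dz": 0,"hand": 0.5},{"ax": 0,"ay": 0,"az": 0,"dx": 0,"dy": 0,"dz": 0,"hand": 0.5},{"ax": 0,"ay": 0,"az": 0,"dx": 0,"dy": 0,"dz": 0,"hand": 0.5}]'

```text
t: 7.72
tcp_pos: [0.486, 0.1191, 0.1526]
orientation: [[0.951, 0.309, 0.001], [0.309, -0.951, 0.0], [0.001, -0.0, -1.0]]
wrist_force: [-0.2, 0.7, -1.5]
finger_gap: 0.0152
finger_force: 22.0
```

```bash
python3 d.py .486 .1183 .142 17.9
```

```text
t 7.7167 pos [0.486  0.1191 0.1526] shift cm [-0.03  0.08  1.06] turn [-0.   -0.06  0.1 ]
F [-0.24  0.69 -1.49] M [0.01 0.01 0.02] gap 0.01519849748583713 21.998887360095978 dq 0.19
```

carry_out --rows '[{"ax": 0,"ay": 0,"az": 0,"dx": 0,"dy": 0.07,"dz": 0.2,"hand": 0.5},{"ax": 0,"ay": 0,"az": 0,"dx": 0,"dy": 0.07,"dz": 0.5,"hand": 0.5},{"ax": 0,"ay": 0,"az": 0,"dx": 0,"dy": 0.07,"dz": 0.7,"hand": 0.5},{"ax": 0,"ay": 0,"az": 0,"dx": 0,"dy": 0.07,"dz": 0.7,"hand": 0.5},{"ax": 0,"ay": 0,"az": 0,"dx": 0,"dy": 0.07,"dz": 0.7,"hand": 0.5}]'

```text
t: 8.13
tcp_pos: [0.4858, 0.1182, 0.1448]
orientation: [[0.951, 0.309, -0.001], [0.309, -0.951, -0.0], [-0.001, -0.0, -1.0]]
wrist_force: [-0.7, 0.4, -1.0]
finger_gap: 0.0158
finger_force: 22.0
```

carry_out --rows '[{"ax": 0,"ay": 0,"az": 0,"dx": 0,"dy": 0,"dz": 0.05,"hand": 0.5},{"ax": 0,"ay": 0,"az": 0,"dx": 0,"dy": 0,"dz": 0.1,"hand": 0.5},{"ax": 0,"ay": 0,"az": 0,"dx": 0,"dy": 0,"dz": 0.15,"hand": 0.5},{"ax": 0,"ay": 0,"az": 0,"dx": 0,"dy": 0,"dz": 0.2,"hand": 0.5},{"ax": 0,"ay": 0,"az": 0,"dx": 0,"dy": 0,"dz": 0.2,"hand": 0.5}]'

```text
t: 8.55
tcp_pos: [0.486, 0.1182, 0.1431]
orientation: [[0.951, 0.309, -0.0], [0.309, -0.951, 0.0], [-0.0, -0.0, -1.0]]
wrist_force: [-0.1, 0.8, -1.1]
finger_gap: 0.0156
finger_force: 22.0
```

```bash
python3 d.py .486 .1183 .140 17.9
```

```text
t 8.55 pos [0.486  0.1182 0.1431] shift cm [ 0.   -0.01  0.31] turn [-0.01  0.    0.08]
F [-0.12  0.82 -1.12] M [-0.03  0.02  0.03] gap 0.015620595976135012 21.998848021030426 dq 0.19
```

carry_out --rows '[{"ax": 0,"ay": 0,"az": 0,"dx": 0,"dy": 0,"dz": 0.05,"hand": 0.5},{"ax": 0,"ay": 0,"az": 0,"dx": 0,"dy": 0,"dz": 0.1,"hand": 0.5},{"ax": 0,"ay": 0,"az": 0,"dx": 0,"dy": 0,"dz": 0.15,"hand": 0.5},{"ax": 0,"ay": 0,"az": 0,"dx": 0,"dy": 0,"dz": 0.2,"hand": 0.5},{"ax": 0,"ay": 0,"az": 0,"dx": 0,"dy": 0,"dz": 0.2,"hand": 0.5}]'

```text
t: 8.97
tcp_pos: [0.4859, 0.1183, 0.141]
orientation: [[0.951, 0.309, -0.0], [0.309, -0.951, 0.0], [-0.0, -0.0, -1.0]]
wrist_force: [-0.7, 0.0, -0.4]
finger_gap: 0.0159
finger_force: 22.0
```

carry_out --rows '[{"ax": 0,"ay": 0,"az": 0,"dx": 0,"dy": 0,"dz": 0.05,"hand": 0.5},{"ax": 0,"ay": 0,"az": 0,"dx": 0,"dy": 0,"dz": 0.1,"hand": 0.5},{"ax": 0,"ay": 0,"az": 0,"dx": 0,"dy": 0,"dz": 0.15,"hand": 0.5},{"ax": 0,"ay": 0,"az": 0,"dx": 0,"dy": 0,"dz": 0.15,"hand": 0.5}]'

```text
t: 9.3
tcp_pos: [0.486, 0.1183, 0.1395]
orientation: [[0.951, 0.309, -0.0], [0.309, -0.951, 0.0], [-0.0, -0.0, -1.0]]
wrist_force: [1.2, 0.4, -1.2]
finger_gap: 0.0157
finger_force: 22.0
```

carry_out --rows '[{"ax": 0,"ay": 0,"az": 0,"dx": 0,"dy": 0,"dz": 0.05,"hand": 0.5},{"ax": 0,"ay": 0,"az": 0,"dx": 0,"dy": 0,"dz": 0.1,"hand": 0.5},{"ax": 0,"ay": 0,"az": 0,"dx": 0,"dy": 0,"dz": 0.15,"hand": 0.5},{"ax": 0,"ay": 0,"az": 0,"dx": 0,"dy": 0,"dz": 0.15,"hand": 0.5}]'

```text
t: 9.63
tcp_pos: [0.486, 0.1183, 0.138]
orientation: [[0.951, 0.309, -0.0], [0.309, -0.951, 0.0], [-0.0, -0.0, -1.0]]
wrist_force: [0.5, -0.3, -1.6]
finger_gap: 0.0159
finger_force: 22.0
```

carry_out --rows '[{"ax": 0,"ay": 0,"az": 0,"dx": 0,"dy": 0,"dz": 0.05,"hand": 0.5},{"ax": 0,"ay": 0,"az": 0,"dx": 0,"dy": 0,"dz": 0.1,"hand": 0.5},{"ax": 0,"ay": 0,"az": 0,"dx": 0,"dy": 0,"dz": 0.15,"hand": 0.5},{"ax": 0,"ay": 0,"az": 0,"dx": 0,"dy": 0,"dz": 0.15,"hand": 0.5}]'

```text
t: 9.97
tcp_pos: [0.486, 0.1183, 0.1365]
orientation: [[0.951, 0.309, -0.0], [0.309, -0.951, 0.0], [-0.0, -0.0, -1.0]]
wrist_force: [-0.5, -0.4, -0.7]
finger_gap: 0.016
finger_force: 22.0
```

```bash
python3 d.py .486 .1183 .1365 17.9
```

```text
t 9.9667 pos [0.486  0.1183 0.1365] shift cm [ 0. -0.  0.] turn [-0.01  0.01  0.08]
F [-0.54 -0.35 -0.73] M [ 0.02 -0.02  0.05] gap 0.015960608282262055 21.99891060590744 dq 0.2
```

carry_out --rows '[{"ax": 0,"ay": 0,"az": 0,"dx": 0,"dy": 0,"dz": 0.05,"hand": 0.5},{"ax": 0,"ay": 0,"az": 0,"dx": 0,"dy": 0,"dz": 0.1,"hand": 0.5},{"ax": 0,"ay": 0,"az": 0,"dx": 0,"dy": 0,"dz": 0.15,"hand": 0.5},{"ax": 0,"ay": 0,"az": 0,"dx": 0,"dy": 0,"dz": 0.2,"hand": 0.5},{"ax": 0,"ay": 0,"az": 0,"dx": 0,"dy": 0,"dz": 0.2,"hand": 0.5}]'

```text
t: 10.38
tcp_pos: [0.486, 0.1182, 0.1345]
orientation: [[0.951, 0.309, -0.0], [0.309, -0.951, 0.0], [-0.0, -0.0, -1.0]]
wrist_force: [-0.5, -0.1, -1.5]
finger_gap: 0.0159
finger_force: 22.0
```

carry_out --rows '[{"ax": 0,"ay": 0,"az": 0,"dx": 0,"dy": 0,"dz": 0.05,"hand": 0.5},{"ax": 0,"ay": 0,"az": 0,"dx": 0,"dy": 0,"dz": 0.1,"hand": 0.5},{"ax": 0,"ay": 0,"az": 0,"dx": 0,"dy": 0,"dz": 0.15,"hand": 0.5},{"ax": 0,"ay": 0,"az": 0,"dx": 0,"dy": 0,"dz": 0.2,"hand": 0.5},{"ax": 0,"ay": 0,"az": 0,"dx": 0,"dy": 0,"dz": 0.2,"hand": 0.5}]'

```text
t: 10.8
tcp_pos: [0.4863, 0.1183, 0.1327]
orientation: [[0.951, 0.309, 0.001], [0.309, -0.951, 0.0], [0.001, -0.0, -1.0]]
wrist_force: [0.7, 0.6, -0.8]
finger_gap: 0.0159
finger_force: 22.0
```

```bash
python3 d.py .486 .1183 .1365 17.9; python3 - <<'E'
from h import *
o=[cv2.resize(get_image(n)[y:y+75,x:x+100,::-1],(400,300),interpolation=cv2.INTER_CUBIC) for n,x,y in(('scene',315,150),('side',165,130))]
cv2.imwrite('pics/ins.png',np.hstack(o))
E
```

```text
t 10.8 pos [0.4863 0.1183 0.1327] shift cm [-0.03 -0.01 -0.38] turn [-0.01 -0.04  0.08]
F [ 0.68  0.58 -0.76] M [ 0.02 -0.11 -0.03] gap 0.015851313784203024 21.998961567878723 dq 0.25
```

View pics/ins.png

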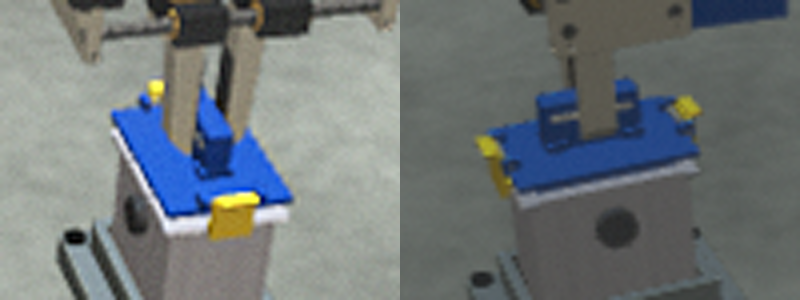

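The plug is in the mouth and the cover looks level and centred over the rim, with about 6 mm to go. I'll press on slowly.

carry_out --rows '[{"ax": 0,"ay": 0,"az": 0,"dx": 0,"dy": 0,"dz": 0.05,"hand": 0.5},{"ax": 0,"ay": 0,"az": 0,"dx": 0,"dy": 0,"dz": 0.1,"hand": 0.5},{"ax": 0,"ay": 0,"az": 0,"dx": 0,"dy": 0,"dz": 0.1,"hand": 0.5}]'

```text
t: 11.15
tcp_pos: [0.4866, 0.1185, 0.1318]
orientation: [[0.951, 0.309, 0.001], [0.309, -0.951, 0.001], [0.001, -0.0, -1.0]]
wrist_force: [0.8, 0.6, -0.4]
finger_gap: 0.0157
finger_force: 22.0
```

```bash
python3 d.py .486 .1183 .1315 17.9
```

```text
t 11.15 pos [0.4866 0.1185 0.1318] shift cm [-0.06 -0.    0.03] turn [-0.01 -0.08  0.09]
F [ 0.81  0.59 -0.35] M [ 0.08 -0.23 -0.04] gap 0.015715202404221678 21.99914574623108 dq 0.14
```

carry_out --rows '[{"ax": 0,"ay": 0,"az": 0,"dx": 0.05,"dy": 0,"dz": 0,"hand": 0.5},{"ax": 0,"ay": 0,"az": 0,"dx": 0.1,"dy": 0,"dz": 0,"hand": 0.5},{"ax": 0,"ay": 0,"az": 0,"dx": 0.1,"dy": 0,"dz": 0,"hand": 0.5}]'

```text
t: 11.4
tcp_pos: [0.4868, 0.1185, 0.1316]
orientation: [[0.951, 0.309, -0.0], [0.309, -0.951, -0.0], [-0.0, -0.0, -1.0]]
wrist_force: [0.1, 0.2, -0.5]
finger_gap: 0.0156
finger_force: 22.0
```

```bash
python3 d.py .486 .1183 .1315 17.9
```

```text
t 11.4 pos [0.4868 0.1185 0.1316] shift cm [-0.09 -0.    0.01] turn [-0.    0.02  0.08]
F [ 0.09  0.21 -0.51] M [ 0.01 -0.05  0.05] gap 0.01563974392947211 21.999324560165405 dq 0.2
```

carry_out --rows '[{"ax": 0,"ay": 0,"az": 0,"dx": 0,"dy": 0,"dz": 0.05,"hand": 0.5},{"ax": 0,"ay": 0,"az": 0,"dx": 0,"dy": 0,"dz": 0.1,"hand": 0.5},{"ax": 0,"ay": 0,"az": 0,"dx": 0,"dy": 0,"dz": 0.1,"hand": 0.5}]'

```text
t: 11.65
tcp_pos: [0.4871, 0.1186, 0.1313]
orientation: [[0.951, 0.309, 0.0], [0.309, -0.951, 0.0], [0.0, 0.0, -1.0]]
wrist_force: [-0.6, 0.3, 5.3]
finger_gap: 0.0158
finger_force: 22.0
```

```bash
python3 d.py .486 .1183 .1315 17.9
```

```text
t 11.65 pos [0.4871 0.1186 0.1313] shift cm [-0.11 -0.   -0.02] turn [ 0.   -0.02  0.08]
F [-0.6   0.34  5.29] M [-0.08  0.32 -0.03] gap 0.01580618062101378 22.00073540210724 dq 0.06
```

carry_out --rows '[{"ax": 0,"ay": 0,"az": 0,"dx": -0.05,"dy": 0,"dz": 0,"hand": 0.5},{"ax": 0,"ay": 0,"az": 0,"dx": -0.05,"dy": 0,"dz": 0.03,"hand": 0.5},{"ax": 0,"ay": 0,"az": 0,"dx": -0.05,"dy": 0,"dz": 0.03,"hand": 0.5}]'

```text
t: 11.9
tcp_pos: [0.487, 0.1186, 0.1312]
orientation: [[0.951, 0.309, 0.001], [0.309, -0.951, 0.0], [0.001, 0.0, -1.0]]
wrist_force: [-1.2, 0.5, 7.6]
finger_gap: 0.0158
finger_force: 22.0
```

```bash
python3 d.py .486 .1183 .1315 17.9
```

```text
t 11.9 pos [0.487  0.1186 0.1312] shift cm [-0.1  -0.01 -0.03] turn [ 0.   -0.08  0.08]
F [-1.21  0.53  7.57] M [-0.1   0.22 -0.02] gap 0.015829725666794994 22.001226246356964 dq 0.09
```

carry_out --rows '[{"ax": 0,"ay": 0,"az": 0,"dx": 0,"dy": 0,"dz": 0.03,"hand": 0.5},{"ax": 0,"ay": 0,"az": 0,"dx": 0,"dy": 0,"dz": 0.05,"hand": 0.5},{"ax": 0,"ay": 0,"az": 0,"dx": 0,"dy": 0,"dz": 0.05,"hand": 0.5}]'

```text
t: 12.15
tcp_pos: [0.4872, 0.1186, 0.1311]
orientation: [[0.951, 0.309, 0.002], [0.309, -0.951, 0.001], [0.002, 0.0, -1.0]]
wrist_force: [-1.5, -0.4, 9.1]
finger_gap: 0.0158
finger_force: 22.0
```

```bash
python3 d.py .486 .1183 .1315 17.9
```

```text
t 12.15 pos [0.4872 0.1186 0.1311] shift cm [-0.12 -0.   -0.04] turn [ 0.   -0.11  0.08]
F [-1.49 -0.37  9.05] M [-0.21  0.42 -0.01] gap 0.01584981593348929 22.001922726631165 dq 0.1
```

carry_out --rows '[{"ax": 0,"ay": -0.05,"az": 0,"dx": -0.05,"dy": 0,"dz": 0,"hand": 0.5},{"ax": 0,"ay": -0.1,"az": 0,"dx": -0.1,"dy": 0,"dz": 0,"hand": 0.5},{"ax": 0,"ay": -0.1,"az": 0,"dx": -0.1,"dy": 0,"dz": 0,"hand": 0.5}]'

```text
t: 12.4
tcp_pos: [0.4868, 0.1185, 0.1311]
orientation: [[0.951, 0.309, 0.001], [0.309, -0.951, 0.0], [0.002, 0.0, -1.0]]
wrist_force: [0.4, -0.1, 7.0]
finger_gap: 0.0158
finger_force: 22.0
```

```bash
python3 d.py .486 .1183 .1315 17.9
```

```text
t 12.4 pos [0.4868 0.1185 0.1311] shift cm [-0.08 -0.   -0.04] turn [ 0.   -0.09  0.08]
F [ 0.44 -0.13  7.03] M [-0.04  0.09 -0.03] gap 0.015838267658661736 22.00148731470108 dq 0.05
```

carry_out --rows '[{"ax": 0,"ay": -0.03,"az": 0,"dx": -0.01,"dy": 0,"dz": 0.03,"hand": 0.5},{"ax": 0,"ay": -0.05,"az": 0,"dx": -0.02,"dy": 0,"dz": 0.05,"hand": 0.5},{"ax": 0,"ay": -0.05,"az": 0,"dx": -0.02,"dy": 0,"dz": 0.05,"hand": 0.5}]'

```text
t: 12.65
tcp_pos: [0.487, 0.1186, 0.131]
orientation: [[0.951, 0.309, 0.001], [0.309, -0.951, 0.0], [0.002, 0.0, -1.0]]
wrist_force: [-0.9, -0.6, 10.0]
finger_gap: 0.0161
finger_force: 22.0
```

```bash
python3 d.py .486 .1183 .1315 17.9
```

```text
t 12.65 pos [0.487  0.1186 0.131 ] shift cm [-0.1  -0.   -0.05] turn [ 0.   -0.09  0.08]
F [-0.92 -0.62  9.97] M [-0.09  0.24  0.02] gap 0.016110240082813913 22.002235651016235 dq 0.08
```

carry_out --rows '[{"ax": 0,"ay": -0.05,"az": 0,"dx": -0.03,"dy": 0,"dz": 0.03,"hand": 0.5},{"ax": 0,"ay": -0.1,"az": 0,"dx": -0.05,"dy": 0,"dz": 0.06,"hand": 0.5},{"ax": 0,"ay": -0.1,"az": 0,"dx": -0.05,"dy": 0,"dz": 0.06,"hand": 0.5}]'

```text
t: 12.9
tcp_pos: [0.487, 0.1185, 0.1308]
orientation: [[0.951, 0.309, 0.001], [0.309, -0.951, 0.0], [0.001, 0.0, -1.0]]
wrist_force: [-0.1, 0.3, 12.0]
finger_gap: 0.0156
finger_force: 22.0
```

```bash
python3 d.py .486 .1183 .1315 17.9
```

```text
t 12.9 pos [0.487  0.1185 0.1308] shift cm [-0.1  -0.01 -0.07] turn [ 0.01 -0.06  0.08]
F [-0.06  0.33 12.01] M [-0.01  0.13  0.01] gap 0.015593262240371024 22.002403736114502 dq 0.11
```

carry_out --rows '[{"ax": 0,"ay": -0.05,"az": 0,"dx": -0.02,"dy": 0,"dz": 0.03,"hand": 0.5},{"ax": 0,"ay": -0.05,"az": 0,"dx": -0.04,"dy": 0,"dz": 0.05,"hand": 0.5},{"ax": 0,"ay": -0.05,"az": 0,"dx": -0.04,"dy": 0,"dz": 0.05,"hand": 0.5}]'

```text
t: 13.15
tcp_pos: [0.4869, 0.1185, 0.1305]
orientation: [[0.951, 0.309, 0.001], [0.309, -0.951, 0.0], [0.001, 0.0, -1.0]]
wrist_force: [-0.3, 0.3, 10.6]
finger_gap: 0.0155
finger_force: 22.0
```

```bash
python3 d.py .486 .1183 .1315 17.9
```

```text
t 13.15 pos [0.4869 0.1185 0.1305] shift cm [-0.09 -0.01 -0.1 ] turn [ 0.01 -0.06  0.08]
F [-0.32  0.33 10.59] M [-0.01  0.11 -0.04] gap 0.015514238903454262 22.00267732143402 dq 0.07
```

carry_out --rows '[{"ax": 0,"ay": 0,"az": 0,"dx": -0.01,"dy": 0,"dz": 0.03,"hand": 0.5},{"ax": 0,"ay": -0.05,"az": 0,"dx": -0.02,"dy": 0,"dz": 0.06,"hand": 0.5},{"ax": 0,"ay": -0.05,"az": 0,"dx": -0.02,"dy": 0,"dz": 0.06,"hand": 0.5},{"ax": 0,"ay": -0.05,"az": 0,"dx": -0.02,"dy": 0,"dz": 0.06,"hand": 0.5}]'

```text
t: 13.48
tcp_pos: [0.4869, 0.1185, 0.13]
orientation: [[0.951, 0.309, 0.001], [0.309, -0.951, 0.0], [0.001, 0.0, -1.0]]
wrist_force: [-0.5, 0.6, 13.3]
finger_gap: 0.0159
finger_force: 22.0
```

```bash
python3 d.py .486 .1183 .1315 17.9
```

```text
t 13.4833 pos [0.4869 0.1185 0.13  ] shift cm [-0.09 -0.   -0.15] turn [ 0.01 -0.03  0.08]
F [-0.54  0.6  13.33] M [-0.05  0.13 -0.06] gap 0.015895635358051007 22.00277030467987 dq 0.08
```

carry_out --rows '[{"ax": 0,"ay": 0,"az": 0,"dx": -0.01,"dy": 0,"dz": 0.03,"hand": 0.5},{"ax": 0,"ay": 0,"az": 0,"dx": -0.02,"dy": 0,"dz": 0.06,"hand": 0.5},{"ax": 0,"ay": 0,"az": 0,"dx": -0.02,"dy": 0,"dz": 0.06,"hand": 0.5},{"ax": 0,"ay": 0,"az": 0,"dx": -0.02,"dy": 0,"dz": 0.06,"hand": 0.5}]'

```text
t: 13.82
tcp_pos: [0.4869, 0.1186, 0.1295]
orientation: [[0.951, 0.309, 0.001], [0.309, -0.951, 0.0], [0.001, 0.0, -1.0]]
wrist_force: [0.5, 0.0, 13.4]
finger_gap: 0.0153
finger_force: 22.0
```

```bash
python3 d.py .486 .1183 .1315 17.9
```

```text
t 13.8167 pos [0.4869 0.1186 0.1295] shift cm [-0.09 -0.   -0.2 ] turn [ 0.01 -0.06  0.08]
F [ 0.53  0.04 13.42] M [-0.04  0.02  0.04] gap 0.015280350814150002 22.002910673618317 dq 0.09
```

```bash
cat > slip.py <<'E'
from h import *
import sys
n=cv2.resize(get_image('wrist')[:,:,::-1],(800,600),interpolation=cv2.INTER_CUBIC);cv2.imwrite(f'pics/{sys.argv[1]}.png',n)
def pr(i):  # blue mask of plate rows, front edge
    h=cv2.cvtColor(i,cv2.COLOR_BGR2HSV);return ((h[...,0]>100)&(h[...,0]<125)&(h[...,1]>150))
for f in('w3','w4',sys.argv[1]):
    m=pr(cv2.imread(f'pics/{f}.png'))
    c=[np.flatnonzero(m[r,250:550])+250 for r in(240,260,280,340)]
    r=[np.flatnonzero(m[150:300,k])[0]+150 for k in(310,330,470,490)]
    hh=[np.flatnonzero(m[400,365:430])+365]
    print(f,[(int(x[0]),int(x[-1])) for x in c],r,[int(hh[0][0]),int(hh[0][-1])])
E
python3 slip.py p1
```

```text
w3 [(286, 507), (287, 506), (288, 505), (291, 501)] [np.int64(215), np.int64(215), np.int64(215), np.int64(215)] [368, 424]
w4 [(285, 507), (286, 506), (287, 505), (291, 501)] [np.int64(215), np.int64(215), np.int64(215), np.int64(215)] [368, 423]
p1 [(285, 507), (286, 506), (287, 505), (291, 501)] [np.int64(215), np.int64(214), np.int64(215), np.int64(215)] [369, 424]
```

No slip: the cover's image in the wrist view hasn't changed. Continuing the press.

carry_out --rows '[{"ax": 0,"ay": 0,"az": 0,"dx": -0.01,"dy": 0,"dz": 0.03,"hand": 0.5},{"ax": 0,"ay": -0.05,"az": 0,"dx": -0.01,"dy": 0,"dz": 0.06,"hand": 0.5},{"ax": 0,"ay": -0.05,"az": 0,"dx": -0.01,"dy": 0,"dz": 0.06,"hand": 0.5},{"ax": 0,"ay": -0.05,"az": 0,"dx": -0.01,"dy": 0,"dz": 0.06,"hand": 0.5}]'

```text
t: 14.2
tcp_pos: [0.4869, 0.1186, 0.129]
orientation: [[0.951, 0.309, 0.0], [0.309, -0.951, -0.0], [0.0, 0.0, -1.0]]
wrist_force: [-0.5, -0.8, 13.9]
finger_gap: 0.0159
finger_force: 22.0
```

```bash
python3 d.py .486 .1183 .1315 17.9
```

```text
t 14.2 pos [0.4869 0.1186 0.129 ] shift cm [-0.09 -0.   -0.25] turn [ 0.01 -0.02  0.08]
F [-0.48 -0.75 13.93] M [-0.    0.03  0.04] gap 0.015881250058426746 22.003057301044464 dq 0.1
```

carry_out --rows '[{"ax": 0,"ay": 0,"az": 0,"dx": 0,"dy": 0,"dz": 0.02,"hand": 0.5},{"ax": 0,"ay": -0.05,"az": 0,"dx": -0.01,"dy": 0,"dz": 0.05,"hand": 0.5},{"ax": 0,"ay": -0.05,"az": 0,"dx": -0.01,"dy": 0,"dz": 0.05,"hand": 0.5},{"ax": 0,"ay": -0.05,"az": 0,"dx": -0.01,"dy": 0,"dz": 0.05,"hand": 0.5}]'

```text
t: 14.53
tcp_pos: [0.4869, 0.1186, 0.1286]
orientation: [[0.951, 0.309, -0.0], [0.309, -0.951, -0.0], [-0.0, 0.0, -1.0]]
wrist_force: [-0.1, 0.2, 13.9]
finger_gap: 0.0158
finger_force: 22.0
```

```bash
python3 d.py .486 .1183 .1315 17.9
```

```text
t 14.5333 pos [0.4869 0.1186 0.1286] shift cm [-0.1  -0.   -0.29] turn [0.01 0.01 0.08]
F [-0.06  0.22 13.88] M [-0.02  0.05  0.01] gap 0.0157668335949925 22.003227174282074 dq 0.09
```

Balanced and level at a steady force of about 14 N.

carry_out --rows '[{"ax": 0,"ay": 0,"az": 0,"dx": 0,"dy": 0,"dz": 0.02,"hand": 0.5},{"ax": 0,"ay": 0,"az": 0,"dx": -0.01,"dy": 0,"dz": 0.04,"hand": 0.5},{"ax": 0,"ay": 0,"az": 0,"dx": -0.01,"dy": 0,"dz": 0.06,"hand": 0.5},{"ax": 0,"ay": 0,"az": 0,"dx": -0.01,"dy": 0,"dz": 0.06,"hand": 0.5},{"ax": 0,"ay": 0,"az": 0,"dx": -0.01,"dy": 0,"dz": 0.06,"hand": 0.5}]'

```text
t: 14.95
tcp_pos: [0.487, 0.1186, 0.1281]
orientation: [[0.951, 0.309, 0.0], [0.309, -0.951, -0.0], [0.0, 0.0, -1.0]]
wrist_force: [-0.3, 0.1, 16.3]
finger_gap: 0.0157
finger_force: 22.0
```

carry_out --rows '[{"ax": 0,"ay": 0,"az": 0,"dx": 0,"dy": 0,"dz": 0.02,"hand": 0.5},{"ax": 0,"ay": 0,"az": 0,"dx": -0.01,"dy": 0,"dz": 0.04,"hand": 0.5},{"ax": 0,"ay": 0,"az": 0,"dx": -0.01,"dy": 0,"dz": 0.05,"hand": 0.5},{"ax": 0,"ay": 0,"az": 0,"dx": -0.01,"dy": 0,"dz": 0.05,"hand": 0.5},{"ax": 0,"ay": 0,"az": 0,"dx": -0.01,"dy": 0,"dz": 0.05,"hand": 0.5}]'

```text
t: 15.37
tcp_pos: [0.4869, 0.1186, 0.1277]
orientation: [[0.951, 0.309, 0.0], [0.309, -0.951, -0.0], [0.0, 0.0, -1.0]]
wrist_force: [-0.4, -0.2, 14.8]
finger_gap: 0.0153
finger_force: 22.0
```

```bash
python3 d.py .486 .1183 .1315 17.9
```

```text
t 15.3667 pos [0.4869 0.1186 0.1277] shift cm [-0.1  -0.   -0.38] turn [ 0.01 -0.02  0.08]
F [-0.39 -0.17 14.77] M [0.02 0.07 0.02] gap 0.015313846242089448 22.003550827503204 dq 0.07
```

carry_out --rows '[{"ax": 0,"ay": 0,"az": 0,"dx": 0,"dy": 0,"dz": 0.02,"hand": 0.5},{"ax": 0,"ay": 0,"az": 0,"dx": -0.01,"dy": 0,"dz": 0.04,"hand": 0.5},{"ax": 0,"ay": 0,"az": 0,"dx": -0.01,"dy": 0,"dz": 0.05,"hand": 0.5},{"ax": 0,"ay": 0,"az": 0,"dx": -0.01,"dy": 0,"dz": 0.05,"hand": 0.5},{"ax": 0,"ay": 0,"az": 0,"dx": -0.01,"dy": 0,"dz": 0.05,"hand": 0.5}]'

```text
t: 15.78
tcp_pos: [0.4871, 0.1186, 0.1267]
orientation: [[0.951, 0.309, 0.001], [0.309, -0.951, 0.0], [0.001, 0.0, -1.0]]
wrist_force: [0.7, 1.2, 10.7]
finger_gap: 0.0159
finger_force: 22.0
```

```bash
python3 d.py .486 .1183 .1315 17.9;python3 slip.py p2|tail -1
```

```text
t 15.7833 pos [0.4871 0.1186 0.1267] shift cm [-0.11 -0.   -0.48] turn [ 0.   -0.05  0.08]
F [ 0.75  1.23 10.71] M [ 0.1  -0.31 -0.02] gap 0.015920980399278903 22.001557052135468 dq 0.06
p2 [(285, 507), (286, 506), (287, 505), (290, 501)] [np.int64(213), np.int64(213), np.int64(213), np.int64(214)] [369, 423]
```

One clip has snapped: the force has dropped and the load has moved to the +x end. Continuing gently.

carry_out --rows '[{"ax": 0,"ay": -0.05,"az": 0,"dx": 0,"dy": 0,"dz": 0.02,"hand": 0.5},{"ax": 0,"ay": -0.05,"az": 0,"dx": 0,"dy": 0,"dz": 0.04,"hand": 0.5},{"ax": 0,"ay": -0.05,"az": 0,"dx": 0,"dy": 0,"dz": 0.04,"hand": 0.5},{"ax": 0,"ay": -0.05,"az": 0,"dx": 0,"dy": 0,"dz": 0.04,"hand": 0.5}]'

```text
t: 16.17
tcp_pos: [0.4872, 0.1187, 0.1258]
orientation: [[0.951, 0.309, -0.0], [0.309, -0.951, -0.0], [-0.0, 0.0, -1.0]]
wrist_force: [2.6, 0.7, 7.9]
finger_gap: 0.0162
finger_force: 22.0
```

```bash
python3 d.py .486 .1183 .1315 17.9
```

```text
t 16.1667 pos [0.4872 0.1187 0.1258] shift cm [-0.12 -0.   -0.57] turn [0.   0.01 0.09]
F [2.62 0.69 7.9 ] M [ 0.12 -0.38 -0.01] gap 0.016214887659819252 22.001074254512787 dq 0.15
```

carry_out --rows '[{"ax": 0,"ay": 0,"az": 0,"dx": 0.02,"dy": 0,"dz": 0.02,"hand": 0.5},{"ax": 0,"ay": 0,"az": 0,"dx": 0.03,"dy": 0,"dz": 0.04,"hand": 0.5},{"ax": 0,"ay": 0,"az": 0,"dx": 0.03,"dy": 0,"dz": 0.04,"hand": 0.5},{"ax": 0,"ay": 0,"az": 0,"dx": 0.03,"dy": 0,"dz": 0.04,"hand": 0.5}]'

```text
t: 16.5
tcp_pos: [0.4872, 0.1187, 0.1258]
orientation: [[0.951, 0.309, -0.001], [0.309, -0.951, -0.0], [-0.001, 0.0, -1.0]]
wrist_force: [1.6, 0.8, 11.3]
finger_gap: 0.0161
finger_force: 22.0
```

```bash
python3 d.py .486 .1183 .1315 17.9
```

```text
t 16.5 pos [0.4872 0.1187 0.1258] shift cm [-0.12 -0.   -0.57] turn [0.   0.04 0.08]
F [ 1.63  0.82 11.32] M [ 0.04 -0.07  0.04] gap 0.016111711997770166 22.001658976078033 dq 0.08
```

carry_out --rows '[{"ax": 0,"ay": 0.04,"az": 0,"dx": 0,"dy": 0,"dz": 0.03,"hand": 0.5},{"ax": 0,"ay": 0.04,"az": 0,"dx": 0,"dy": 0,"dz": 0.07,"hand": 0.5},{"ax": 0,"ay": 0.04,"az": 0,"dx": 0,"dy": 0,"dz": 0.07,"hand": 0.5},{"ax": 0,"ay": 0.04,"az": 0,"dx": 0,"dy": 0,"dz": 0.07,"hand": 0.5}]'

```text
t: 16.83
tcp_pos: [0.4872, 0.1187, 0.1258]
orientation: [[0.951, 0.309, 0.0], [0.309, -0.951, -0.0], [0.0, 0.0, -1.0]]
wrist_force: [-0.6, 1.2, 17.2]
finger_gap: 0.0158
finger_force: 22.0
```

```bash
python3 d.py .486 .1183 .1315 17.9;python3 slip.py p3|tail -1;  python3 - <<'E'
from h import *
o=[cv2.resize(get_image(n)[y:y+75,x:x+100,::-1],(400,300),interpolation=cv2.INTER_CUBIC) for n,x,y in(('scene',315,150),('side',165,130))]
cv2.imwrite('pics/ins2.png',np.vstack([cv2.imread('pics/ins.png'),np.hstack(o)]))
E
```

```text
t 16.8333 pos [0.4872 0.1187 0.1258] shift cm [-0.12 -0.   -0.57] turn [ 0.01 -0.02  0.08]
F [-0.64  1.18 17.25] M [-0.04  0.21  0.01] gap 0.015803826350427472 22.00240731239319 dq 0.13
p3 [(285, 507), (286, 506), (287, 505), (290, 501)] [np.int64(214), np.int64(214), np.int64(214), np.int64(214)] [369, 424]
```

View pics/ins2.png

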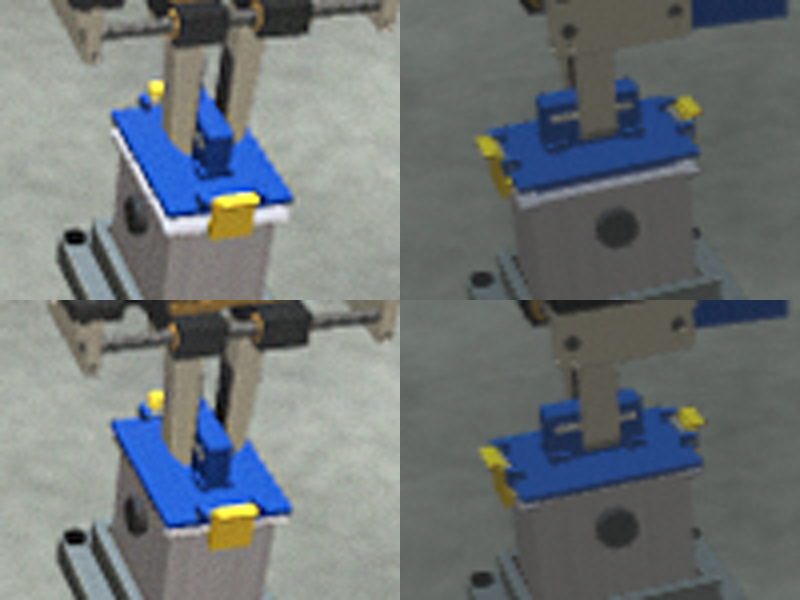

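The lower row (now) shows the plate flush on the rim, level, with the clips down past the rim edge. I'll take off the load, with a very light upward check, then release.

carry_out --rows '[{"ax": 0,"ay": 0,"az": 0,"dx": 0,"dy": 0,"dz": -0.1,"hand": 0.5},{"ax": 0,"ay": 0,"az": 0,"dx": 0,"dy": 0,"dz": -0.2,"hand": 0.5},{"ax": 0,"ay": 0,"az": 0,"dx": 0.05,"dy": 0,"dz": -0.25,"hand": 0.5},{"ax": 0,"ay": 0,"az": 0,"dx": 0.05,"dy": 0,"dz": -0.25,"hand": 0.5}]'

```text
t: 17.32
tcp_pos: [0.4858, 0.1182, 0.1259]
orientation: [[0.951, 0.309, -0.005], [0.309, -0.951, -0.001], [-0.005, -0.0, -1.0]]
wrist_force: [2.3, 1.5, 4.9]
finger_gap: 0.0158
finger_force: 22.0
```

```bash
python3 d.py .486 .1183 .1315 17.9
```

```text
t 17.3167 pos [0.4858 0.1182 0.1259] shift cm [ 0.02 -0.   -0.56] turn [-0.01  0.27  0.08]
F [2.35 1.54 4.87] M [ 0.15 -0.56  0.02] gap 0.0158382257297939 22.00086772441864 dq 0.16
```

carry_out --rows '[{"ax": 0,"ay": 0.15,"az": 0,"dx": 0.06,"dy": 0,"dz": -0.03,"hand": 0.5},{"ax": 0,"ay": 0.3,"az": 0,"dx": 0.12,"dy": 0,"dz": -0.06,"hand": 0.5},{"ax": 0,"ay": 0.3,"az": 0,"dx": 0.12,"dy": 0,"dz": -0.1,"hand": 0.5},{"ax": 0,"ay": 0.3,"az": 0,"dx": 0.12,"dy": 0,"dz": -0.1,"hand": 0.5}]'

```text
t: 17.65
tcp_pos: [0.4857, 0.1182, 0.126]
orientation: [[0.951, 0.309, -0.002], [0.309, -0.951, -0.001], [-0.002, -0.0, -1.0]]
wrist_force: [3.0, 1.2, -0.1]
finger_gap: 0.0158
finger_force: 22.0
```

```bash
python3 d.py .486 .1183 .1315 17.9
```

```text
t 17.65 pos [0.4857 0.1182 0.126 ] shift cm [ 0.03 -0.   -0.55] turn [-0.01  0.14  0.08]
F [ 3.02  1.21 -0.14] M [ 0.24 -0.78  0.01] gap 0.01576157403530234 22.00007289648056 dq 0.21
```

carry_out --rows '[{"ax": 0,"ay": 0.1,"az": 0,"dx": 0.06,"dy": 0,"dz": 0,"hand": 0.5},{"ax": 0,"ay": 0.2,"az": 0,"dx": 0.12,"dy": 0,"dz": -0.02,"hand": 0.5},{"ax": 0,"ay": 0.2,"az": 0,"dx": 0.12,"dy": 0,"dz": -0.04,"hand": 0.5},{"ax": 0,"ay": 0.2,"az": 0,"dx": 0.12,"dy": 0,"dz": -0.04,"hand": 0.5}]'

```text
t: 17.98
tcp_pos: [0.4857, 0.1182, 0.1261]
orientation: [[0.951, 0.309, -0.001], [0.309, -0.951, -0.0], [-0.002, -0.0, -1.0]]
wrist_force: [1.7, 1.1, -2.6]
finger_gap: 0.0163
finger_force: 22.0
```

```bash
python3 d.py .486 .1183 .1315 17.9
```

```text
t 17.9833 pos [0.4857 0.1182 0.1261] shift cm [ 0.03 -0.   -0.54] turn [-0.01  0.09  0.08]
F [ 1.68  1.08 -2.6 ] M [ 0.17 -0.32  0.03] gap 0.01634204888969395 21.999668776988983 dq 0.07
```

carry_out --rows '[{"ax": 0,"ay": 0.1,"az": 0,"dx": 0.04,"dy": 0,"dz": 0.02,"hand": 0.5},{"ax": 0,"ay": 0.1,"az": 0,"dx": 0.04,"dy": 0,"dz": 0.02,"hand": 2.5},{"ax": 0,"ay": 0.1,"az": 0,"dx": 0.04,"dy": 0,"dz": 0.02,"hand": 5.0},{"ax": 0,"ay": 0.1,"az": 0,"dx": 0.04,"dy": 0,"dz": 0.02,"hand": 5.0},{"ax": 0,"ay": 0.1,"az": 0,"dx": 0.04,"dy": 0,"dz": 0.02,"hand": 5.0}]'

```text
t: 18.4
tcp_pos: [0.4868, 0.1185, 0.1265]
orientation: [[0.951, 0.309, 0.002], [0.309, -0.951, 0.001], [0.002, -0.0, -1.0]]
wrist_force: [-0.6, 0.2, 0.3]
finger_gap: 0.0378
finger_force: 0.0
```

carry_out --rows '[{"ax": 0,"ay": 0,"az": 0,"dx": 0,"dy": 0,"dz": 0,"hand": 5.0},{"ax": 0,"ay": 0,"az": 0,"dx": 0,"dy": 0,"dz": 0,"hand": 5.0},{"ax": 0,"ay": 0,"az": 0,"dx": 0,"dy": 0,"dz": -1.0,"hand": 5.0},{"ax": 0,"ay": 0,"az": 0,"dx": 0,"dy": 0,"dz": -3.0,"hand": 5.0},{"ax": 0,"ay": 0,"az": 0,"dx": 0,"dy": 0,"dz": -6.0,"hand": 5.0}]'

```text
t: 18.82
tcp_pos: [0.485, 0.118, 0.1852]
orientation: [[0.951, 0.309, -0.004], [0.309, -0.951, -0.001], [-0.004, -0.0, -1.0]]
wrist_force: [1.1, 0.4, 0.0]
finger_gap: 0.0499
finger_force: 0.0
```

carry_out --rows '[{"ax": 0,"ay": 0,"az": 0,"dx": 0,"dy": 0,"dz": -3.0,"hand": 5.0},{"ax": 0,"ay": 0,"az": 0,"dx": 0,"dy": 0,"dz": -6.0,"hand": 5.0},{"ax": 0,"ay": 0,"az": 0,"dx": 0,"dy": 0,"dz": -8.0,"hand": 5.0},{"ax": 0,"ay": 0,"az": 0,"dx": 0,"dy": 0,"dz": -8.0,"hand": 5.0},{"ax": 0,"ay": 0,"az": 0,"dx": 0,"dy": 0,"dz": -8.0,"hand": 5.0}]'

```text
t: 19.23
tcp_pos: [0.4871, 0.1186, 0.2674]
orientation: [[0.951, 0.309, 0.005], [0.309, -0.951, 0.001], [0.005, 0.0, -1.0]]
wrist_force: [-0.1, 0.1, -0.6]
finger_gap: 0.0499
finger_force: 0.0
```

```bash
python3 d.py .486 .1183 .2 17.9; python3 - <<'E'
from h import *
# plate-top level check: fit blue plate outline corners per camera vs. predicted seated pose
a=np.radians(17.9);ex=np.array([np.cos(a),np.sin(a),0]);ey=np.array([-np.sin(a),np.cos(a),0])
for n in('scene','side'):
    i=get_image(n)[:,:,::-1];cv2.imwrite(f'pics/{n}_end.png',i);c=camera_info(n)
    h=cv2.cvtColor(i,cv2.COLOR_BGR2HSV);m=((h[...,0]>100)&(h[...,0]<130)&(h[...,1]>130)).astype('uint8')
    ctr=proj(c,[[.487,.1185,.119]])[0];k,l,st,ce=cv2.connectedComponentsWithStats(m)
    j=l[int(ctr[1]),int(ctr[0])];print(n,ctr,st[j],ce[j])
    for z in(.119,.124):
        P=proj(c,[np.array([.487,.1185,z])+sx*.052*ex+sy*.037*ey for sx,sy in((-1,-1),(1,-1),(1,1),(-1,1))]);print(z,P.min(0).round(1),P.max(0).round(1))
E
```

```text
t 19.2333 pos [0.4871 0.1186 0.2674] shift cm [-0.14 -0.01  6.74] turn [ 0.   -0.28  0.08]
F [-0.07  0.1  -0.56] M [-0.    0.07  0.04] gap 0.04986612714169122 0.0 dq 2.97
scene [363.92560964 190.50800367] [343 173  44  34 829] [363.47285887 190.22316043]
0.119 [341.6 176.3] [387.7 206. ]
0.124 [341.8 174.6] [388.  204.2]
side [213.06067007 166.68136017] [187 153  53  27 817] [212.81395349 166.5875153 ]
0.119 [186.5 155.7] [240.3 178.8]
0.124 [186.2 153.7] [240.1 176.8]
```

```bash
python3 -c "
from workcell import finish_job
print(finish_job())"
```

```text
the job is handed in; nothing more can be done
None
```

The blue cover is pressed fully home on the bucket, with force readings consistent with both clips snapping under the rim. The highest reading was about 17 N, below the 25 N limit. I released the cover, backed the gripper clear and handed the job in at about 19 s; the arm never went near the beaker or either bottle.

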